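Weigh the bottle carrier on the hanging scale

ROBOT

A 6-joint arm with a two-finger parallel gripper is mounted at the origin on the work surface. World frame = base frame: x ahead of the robot, y to its left, z up, the work surface at z = 0. Lengths are in m, angles in rad, forces in N, time in s.
With the tool pointing down it reaches from about 0.3 to 0.775 m from the base axis. Payload 14.6 kg.
Tool frame: the origin (TCP) lies midway between the tips of the shut fingers; the grasp point (between the pads) lies behind it (robot.tcp_to_grasp is the z of the grasp point in the tool frame, in m); z points along the fingers, y is the direction in which the jaws open and shut (so a half turn about z gives the same grasp; the last joint's range is limited). The gripper opens to 94 mm and grips with 3 to 60 N. Pads are 16 mm wide; open, the fingers measure 119 mm over their backs; the gripper's body (75 mm by 177 mm) begins 78 mm behind the grasp point.
Start: joints at [-1.232, 0.3, 1.521, -0, 1.321, -0.067], TCP at [0.217, -0.505, 0.205] pointing down, gripper open.
Joint ranges: [-3.03, 3.03], [-0.79, 2.21], [0.23, 2.52], [-1.04, 4.18], [0, 3.07], [-2.55, 2.55]. Speed limits (rad/s): [2.22, 2.22, 2.57, 3.14, 3.14, 3.14].

INTERFACE

Orientations are given as a rotation vector (axis times angle).
In Python, from rig import robot, imaging, hand_in gives the robot as it stands.
- The arm moves only by the tool move_arm, never from a script. Its argument "motion" is text: rows parted by semicolons, each of 4 numbers parted by spaces: the shift along the tool's x, y, z in mm, then the turn about the tool's z in rad. In form: dx dy dz yaw; .... A call has 1 to 12 rows; each row is the pose to reach, as a shift and turn from the pose commanded when the call began, along the tool's axes at that moment; what a row does not reach only later rows make up. A row lasts 1/10 s, in which the tool goes at most 50 mm and 8.59 degrees, less where a joint would pass 70% of its speed; a pose out of reach is approached as far as the arm can. A call with a gripper value outside its range is refused whole. "claw" is the opening, from 0 (shut) to 1 (fully open), set as the call begins (left out, the last holds). The fingers move at their own pace and stop on an object; "force" is the grip in N (left out, the last holds). Time passes only in rows, so rows that repeat a pose let the fingers close. It gives the time, the measured TCP pose, the force and the opening at its end, in the units of the state.
- robot.sense(): the state, without advancing time (a new reading comes with each control period).
- imaging.get_image(name): name is "scene" or "top" or "wrist"; returns a dict with "color" (480x640x3 uint8, red, green, blue), "depth" (480x640 float32, m along the optical axis (not along the pixel's ray), 0 where there is no reading), "vfov" (degrees; the focal length in pixels is half the picture's height over the tangent of half this angle, whatever the lens; pixels are square), "cx", "cy" (the principal point, pixels), "R" (3x3) and "t" (3): a world point X has camera coordinates R X + t. Camera axes: x right, y down, z forward; pixel columns grow to the right and rows downward; lengths in m; the calibration is good to about 2 mm. A picture is of the moment at which its call begins.
- hand_in(): hands the job in, once; it reports no verdict.
Trained networks look in a picture, given as the dict that the camera call returned (one of the last four; its "shot" number tells which), for a name from the list of things; names that differ only in an ending like _2 or _b are one class to them, and where a whole thing is asked for, a point or a joint stands for the part that bears it (a point fixed in the world has none). Each returns a list of dicts, best first, with "score" (0 to 1); they miss things now and then, are a little off and sometimes report something else, mostly with a low value. They report only what shows in the picture. A call takes as long as a camera call. They do not tell look-alikes from the thing itself.
- imaging.spot_in(name, picture): "at" ([column, row] in pixels, amid what is visible of it).
- imaging.trace(name, picture): "pixels" (480x640 bool, what is visible of it) and "at" ([column, row] in pixels, amid what is visible of it).
The state is a dict: "t": time; "joint_pos": joint angles; "joint_vel": joint speeds; "joint_efforts": joint torques, N m; "eef_pos": TCP position; "tool_rot": TCP orientation; "contact_force": force on the tool from outside, world axes, zero at the start; "wrist_torque": the same for the moment, N m; "width": finger opening in m.
Only numpy, scipy, OpenCV 4.12 (cv2) and the standard library are available. Lean on these libraries where they do the work, as an engineer would, in place of code of your own. Each camera call takes 0.05 s, during which the arm holds its last target.

TASK

The empty hook of the hanging scale is swinging: still it with a light touch and take the hand away, so that it hangs quiet and plumb on its own. Then take the bottle carrier by its handle bar and hang it gently on the hook by the middle of the bar, between the two collars, so that it hangs level, still and free for weighing. Treat the scale gently throughout, and leave the other glassware and things on the bench where they are.

Things in the scene. Friction and masses are not known exactly. Their poses are not given: they have to be found in the camera images.
- scale: Delicate hanging scale bolted to the bench: base plate 170 x 200 mm, post 30 mm square, 430 mm high, boom 22 mm wide (underside 390 mm, top 418 mm above the bench) reaching from the post along the scale's -x, towards the robot, ending 5 mm past the hook's pin. Any touch or load on scale or hook must stay below 20 N. Origin: on the bench under the post; z up.
- hook_pin (a point): Middle of the hinge pin that the hook hangs from, 200 mm along the scale's -x from its origin, 370 mm above the bench, in a small fork under the boom's end (22 mm wide, 12 mm long, down to 360 mm). Fixed to the scale; axes as the scale's.
- hook (a joint): Swing angle of the pendant hook about its pin (axis: the scale's y), rad. 0 = plumb (its free rest is within 0.02 of it); positive = lower end nearer the robot (scale's -x). Starts swinging freely, amplitude 0.3 to 0.5 rad, period about 0.7 s; next to no friction, so it does not die down by itself. Range -0.9 to 0.9.
- hook_seat (a point): On the hook: where the handle bar's centre comes to rest, when plumb 155 mm below the pin (215 mm above the bench). The hook is a J of 8 mm steel rod, 140 g, lying in the scale's x-z plane; its underside is 14 mm below this point, its back 23 mm behind it (scale's +x), its mouth opens upward and towards the robot. Moves with the hook; axes as the scale's when plumb.
- hook_tip (a point): On the hook: centre of the 11 mm ball at the free tip of the J, when plumb 34 mm in front of the pin (scale's -x) and 118 mm below it (252 mm above the bench). The bar must pass over it to enter the hook. Its front is the handiest place to touch. Moves with the hook.
- carrier_bar (a point): Middle of the carrier's handle bar: round steel, 12 mm in diameter, 190 mm long, along the carrier's y, 130 mm above the carrier's underside. Two collars 22 mm in diameter, 6 mm wide, centred 18 mm either side of the middle, mark where the hook goes. Grip the bar from above about 70 mm from the middle, so that the hand stays beside the hook and boom. z up.
- carrier_mid (a point): Centre of the bottle carrier, 70 mm above its underside: aluminium tray 90 x 200 x 35 mm, long side along its y, the same both ways round, with two fixed amber bottles (tops 90 mm above the underside) and a flat upright 141 mm high at each end that carries the handle bar. 0.3 to 0.55 kg, centre of mass about 95 mm below the bar. Axes: x across, y along the bar, z up.
- rack: White test-tube rack, 90 x 200 x 98 mm high (with its tubes), its long side along its own y; bystander. Origin: centre of underside.
- reagent: Amber reagent bottle, 72 mm across, 150 mm high; bystander. Origin: centre of underside.
- jar: White plastic jar, 68 mm across, 90 mm high; bystander. Origin: centre of underside.
- beaker: Glass beaker, 84 mm across, 110 mm high; bystander. Origin: centre of underside.
- flask: Conical glass flask, 86 mm across the foot, 124 mm high; bystander. Origin: centre of underside.
- dish: Low white dish, 90 mm across, 20 mm high; bystander. Origin: centre of underside.
- spatula: Flat-lying steel spatula, 170 mm long, lying along its own x; bystander. Origin: its underside.
Mind the look-alikes: they are no part of the job. Leave any blue or yellow look-alike of the part that bears carrier_bar alone.

How it is judged:
By the outcome, as a careful person would: the job done as asked, in the order asked, and still so for the second after the job is handed in, with the robot touching nothing.
It also fails if it takes over 72 s, if anything falls off the work surface, if the arm or the gripper's body presses on something with over 40 N, if the wrist force passes 120 N, or if a joint passes its speed limit or range.

## Working session

There is one attempt and no reset: what is moved stays moved. The work goes in short steps, Python scripts to look and compute and a tool call to move; the robot and the scene stay as the last step left them, time stands still between calls to the robot, and variables do not carry over. Pictures are saved under pics/ and viewed, and the job is handed in when it is done.

Besides the shell and the picture viewer there is one more tool, called after "Call:" by a JSON object that holds its "op" and its "data". move_arm: Moves the arm, as the interface text tells. Its arguments: {"type":"object","properties":{"motion":{"type":"string"},"claw":{"type":"number"},"force":{"type":"number"}},"required":["motion"]}

```bash
ls; mkdir -p pics
cat > h.py <<'E'
import numpy as np, cv2
from rig import robot, imaging, hand_in
def f(p): return 240/np.tan(np.radians(p['vfov'])/2)
def world(p,u,v,d=None):
    if d is None: d=p['depth'][int(round(v)),int(round(u))]
    c=np.array([(u-p['cx'])/f(p)*d,(v-p['cy'])/f(p)*d,d])
    return np.array(p['R']).T@(c-np.array(p['t']))
def cloud(p,m):
    v,u=np.nonzero(m&(p['depth']>0)); d=p['depth'][v,u]
    c=np.stack([(u-p['cx'])/f(p)*d,(v-p['cy'])/f(p)*d,d],1)
    return (c-np.array(p['t']))@np.array(p['R'])
def proj(p,X):
    c=np.array(p['R'])@np.array(X)+np.array(p['t']); return f(p)*c[0]/c[2]+p['cx'],f(p)*c[1]/c[2]+p['cy']
def save(p,n): cv2.imwrite('pics/'+n+'.png',p['color'][:,:,::-1])
E
python3 - <<'E'
from h import *
np.set_printoptions(precision=4,suppress=True)
for n in ['scene','top']:
    p=imaging.get_image(n); save(p,n+'0'); print(n,p['vfov'],p['cx'],p['cy'],np.array(p['R']).round(3).tolist(),p['t'])
    for k in ['scale','hook','carrier_bar','hook_tip','hook_seat','carrier_mid']:
        try:
            for r in imaging.spot_in(k,p)[:3]: print(k,r['score'],r['at'],world(p,*r['at']))
        except Exception as e: print(k,e)
print(robot.sense(),robot.tcp_to_grasp)
E
```

```text
pics
scene 45.55675453305234 327.1104251770541 234.65245273543908 [[-0.901, 0.434, 0.013], [0.302, 0.647, -0.701], [-0.312, -0.627, -0.713]] [0.4642 0.0117 1.6578]
scale 0.87 [205.1, 295.3] [ 0.8149 -0.0382  0.1304]
hook 0.59 [269.5, 221.2] [ 0.638  -0.0525  0.2863]
carrier_bar 0.92 [469.4, 326.9] [0.2343 0.2373 0.007 ]
carrier_bar 0.9 [373.6, 208.7] [ 0.2414 -0.2443  0.0073]
carrier_bar 0.74 [267.3, 223.8] [ 0.6441 -0.0513  0.2817]
hook_tip 0.73 [272.6, 219.5] [ 0.535  -0.3318  0.005 ]
hook_seat 0.61 [267.6, 222.3] [ 0.6423 -0.0538  0.2834]
carrier_mid 0.82 [472.3, 326.4] [0.2274 0.2396 0.0079]
carrier_mid 0.65 [371.8, 208.7] [ 0.2452 -0.2484  0.0054]
carrier_mid 0.63 [400.1, 367.6] [0.4491 0.2607 0.0015]
top 57.156520209841815 317.1850999100786 238.87931234919296 [[-0.016, -1.0, -0.009], [-0.991, 0.017, -0.133], [0.133, 0.007, -0.991]] [0.0279 0.5512 1.2531]
scale 0.93 [341.6, 147.5] [ 0.7985 -0.0548  0.1205]
hook 0.69 [344.0, 204.7] [ 0.6604 -0.0644 -0.0017]
carrier_bar 0.97 [241.8, 346.5] [0.2572 0.2202 0.135 ]
carrier_bar 0.9 [229.2, 272.8] [0.4506 0.2547 0.1377]
carrier_bar 0.78 [403.7, 336.6] [ 0.2649 -0.2279  0.0065]
hook_tip 0.62 [345.5, 205.0] [ 0.6048 -0.0536  0.2554]
hook_tip 0.61 [186.3, 202.9] [0.6565 0.3922 0.0798]
hook_seat 0.64 [345.3, 201.6] [ 0.6111 -0.0528  0.2655]
carrier_mid 0.84 [400.6, 335.3] [ 0.2686 -0.2193  0.0051]
carrier_mid 0.71 [241.2, 346.0] [0.2575 0.2235 0.1254]
{'t': 0.7, 'joint_pos': array([-1.2316,  0.2999,  1.521 , -0.    ,  1.3207, -0.0666]), 'joint_vel': array([-0.0003,  0.0009,  0.0015,  0.0002,  0.0012,  0.0004]), 'joint_efforts': array([  0.0004, -53.1573, -35.2886,   0.0708,   0.0213,  -0.    ]), 'eef_pos': array([ 0.2171, -0.5053,  0.2054]), 'tool_rot': array([-3.0771, -0.6331,  0.    ]), 'contact_force': array([-0.3537, -0.2561,  0.3344]), 'wrist_torque': array([ 0.021 , -0.0588,  0.015 ]), 'width': 0.09387918750446862} -0.0188
```

View pics/scene0.png

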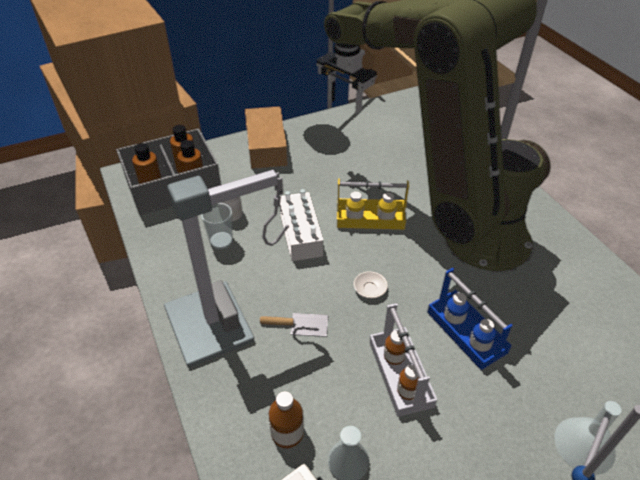

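View pics/top0.png

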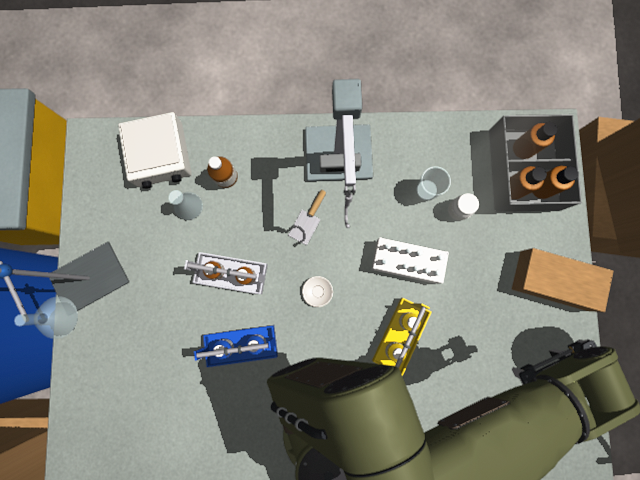

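Blue and yellow carriers are look-alikes. The grey-white one is at top (229,272), the scale's boom tip is near top (348,187), and the hook hangs below it. Next I'll measure the geometry.

Run:
```python
from h import *
np.set_printoptions(precision=4,suppress=True)
p=imaging.get_image('top')
P=cloud(p,np.ones((480,640),bool))
b=P[(abs(P[:,2]-.418)<.006)&(P[:,0]>.5)&(P[:,0]<1)&(abs(P[:,1])<.25)]
print(len(b),b.min(0),b.max(0))
m=b[:,:2].mean(0);u=np.linalg.svd(b[:,:2]-m)[2][0]; u*=np.sign(u[0])
s=(b[:,:2]-m)@u; w=(b[:,:2]-m)@[-u[1],u[0]]
print('boom dir',u,np.degrees(np.arctan2(u[1],u[0])),'s',np.percentile(s,[0,1,99,100]),'w',np.percentile(w,[1,99]))
for lo,hi in [(-.2,-.1),(-.1,0),(0,.1)]:
    k=(s>lo)&(s<hi); print(lo,k.sum(),np.percentile(w[k],[2,50,98]) if k.any() else '')
tip=m+u*np.percentile(s,.5); print('tip',tip,'pin',tip+u*.005,'post',m+u*np.percentile(s,99.5),P[:,2][(P[:,0]>.7)].max())
# base plate
bp=P[(P[:,2]>.004)&(P[:,2]<.03)&(P[:,0]>.7)&(P[:,0]<.95)&(abs(P[:,1]+.04)<.16)]
print('base',bp.min(0),bp.max(0),np.median(bp[:,2]))
# carrier
c=P[(P[:,0]>.38)&(P[:,0]<.54)&(P[:,1]>.1)&(P[:,1]<.4)&(P[:,2]>.005)]
bar=c[c[:,2]>.122]; print(len(bar)); 
m=bar[:,:2].mean(0);u=np.linalg.svd(bar[:,:2]-m)[2][0]; u*=np.sign(u[1])
s=(bar[:,:2]-m)@u;print('bar m',m,'dir',u,'ang of y',np.degrees(np.arctan2(-u[0],u[1])),np.percentile(s,[0,1,99,100]),np.percentile(bar[:,2],[5,50,95,100]))
print('mid',m+u*(s.min()+s.max())/2, 'rms',np.std((bar[:,:2]-m)@[-u[1],u[0]]))
tr=c[c[:,2]<.05]; r=cv2.minAreaRect((tr[:,:2]*1000).astype(np.float32)); print(r)
r=cv2.minAreaRect((c[c[:,2]>.02][:,:2]*1000).astype(np.float32)); print(r)
cv2.imwrite('pics/topzoom.png',cv2.resize(p['color'][230:310,170:280,::-1],None,fx=7,fy=7,interpolation=2))
cv2.imwrite('pics/topzoom2.png',cv2.resize(p['color'][100:240,280:400,::-1],None,fx=4,fy=4,interpolation=2))
print(robot.sense()['t'])
```

```text
780 [ 0.6164 -0.0823  0.412 ] [ 0.8288 -0.0212  0.4239]
boom dir [0.9996 0.0294] 1.6861435240821865 s [-0.08   -0.0787  0.0746  0.1331] w [-0.0225  0.0271]
-0.2 0 
-0.1 392 [-0.0107  0.0002  0.0108]
0 386 [-0.0227 -0.0005  0.0257]
tip [ 0.6174 -0.0558] pin [ 0.6224 -0.0557] post [ 0.779  -0.0511] 0.45069743362987846
base [ 0.7001 -0.199   0.004 ] [0.9495 0.1199 0.0295] 0.019654282373320318
390
bar m [0.4582 0.2761] dir [0.1827 0.9832] ang of y -10.527508175971068 [-0.1012 -0.1006  0.0974  0.0987] [0.1309 0.1362 0.1423 0.1471]
mid [0.458  0.2749] rms 0.004587512518969135
((460.15325927734375, 248.3446044921875), (158.91510009765625, 293.55157470703125), 0.02186758816242218)
((458.3011169433594, 275.0063781738281), (201.2982177734375, 89.95512390136719), 79.42216491699219)
0.75
```

View pics/topzoom.png

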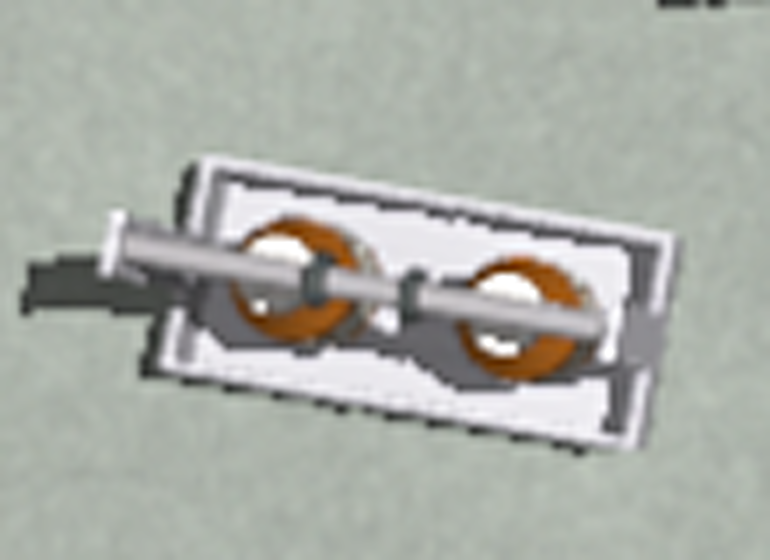

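View pics/topzoom2.png

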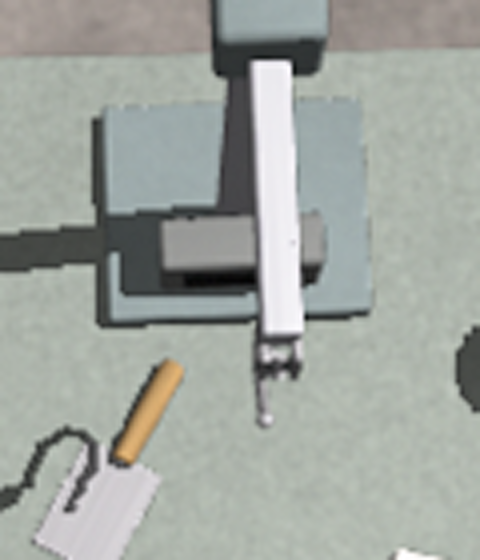

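The empty hook's tip ball shows at top (346,205), with the carrier bar's middle at about (222,271). Next: refine the boom and sample the swing over one period.

Run:
```python
from h import *
np.set_printoptions(precision=4,suppress=True)
for i in range(15):
    n='top'
    p=imaging.get_image(n); P=cloud(p,np.ones((480,640),bool))
    if i==0:
        b=P[(abs(P[:,2]-.418)<.005)&(P[:,0]>.6)&(P[:,0]<.74)&(abs(P[:,1]+.056)<.03)]
        k=np.polyfit(b[:,0],b[:,1],1); print('boom',np.arctan(k[0]),np.polyval(k,.62),b[:,0].min(),np.median(b[:,2]))
        hd=P[(P[:,2]>.425)&(P[:,0]>.6)&(abs(P[:,1]+.05)<.08)]; print('head',hd.min(0),hd.max(0),cv2.minAreaRect(hd[:,:2].astype(np.float32)*1000))
    h=P[(P[:,2]>.18)&(P[:,2]<.355)&(P[:,0]>.49)&(P[:,0]<.69)&(abs(P[:,1]+.056)<.03)]
    j=h[:,0]<h[:,0].min()+.010
    print(i,len(h),h[j].mean(0),h[:,0].min())
print(robot.sense()['t'])
p=imaging.get_image('scene'); cv2.imwrite('pics/sz.png',cv2.resize(p['color'][150:370,150:350,::-1],None,fx=3,fy=3,interpolation=2))
```

```text
boom 0.01718828540898873 -0.05507084717548953 0.6167302338023557 0.418088006937303
head [ 0.7653 -0.0824  0.425 ] [ 0.8357 -0.022   0.4497] ((800.9647827148438, -51.801971435546875), (70.42369079589844, 60.08352279663086), 1.3361499309539795)
0 87 [ 0.5891 -0.0558  0.2529] 0.584541997355211
1 122 [ 0.5681 -0.0562  0.2589] 0.5643705338587051
2 144 [ 0.5496 -0.0567  0.2677] 0.5459704905438787
3 161 [ 0.5384 -0.0566  0.2745] 0.5349713684377623
4 175 [ 0.533  -0.057   0.2724] 0.5292279262097374
5 167 [ 0.5354 -0.057   0.2743] 0.5319905863413867
6 152 [ 0.5443 -0.0567  0.2712] 0.5402877623090633
7 133 [ 0.5603 -0.0568  0.2624] 0.5561476849242586
8 98 [ 0.5809 -0.0557  0.2555] 0.5765972340067589
9 77 [ 0.6008 -0.0561  0.2522] 0.5962131011831682
10 69 [ 0.6164 -0.0559  0.2784] 0.6123558322470835
11 60 [ 0.6258 -0.056   0.2954] 0.6208742935158178
12 62 [ 0.6258 -0.0558  0.2924] 0.6214243921792437
13 70 [ 0.6163 -0.0559  0.2778] 0.6122354062597153
14 77 [ 0.6004 -0.0561  0.251 ] 0.5959482097747589
1.5
```

View pics/sz.png

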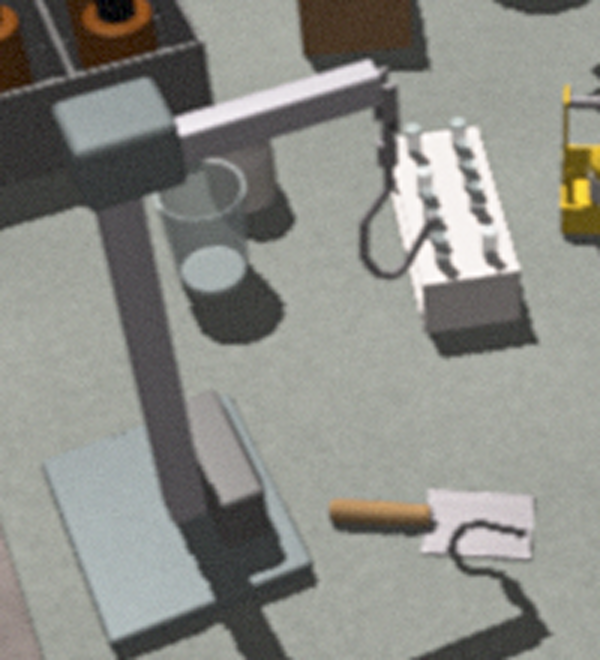

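Call:
{"op": "move_arm", "data": {"motion": "0 0 -50 0; 30 -20 -100 0.05; 70 -50 -125 0.1; 110 -80 -125 0.15; 150 -107 -125 0.2; 190 -135 -125 0.25; 230 -164 -125 0.3; 270 -192 -125 0.35; 310 -221 -125 0.388; 350 -250 -125 0.388; 390 -278 -125 0.388; 428 -305 -125 0.388", "claw": 0, "force": 10}}

```text
t: 2.75
eef_pos: [0.4885, -0.0575, 0.3307]
tool_rot: [3.141, 0.028, 0.001]
contact_force: [0.9, -0.5, 0.8]
width: 0.002
```

```bash
cat >> h.py <<'E'
from scipy.spatial.transform import Rotation as Ro
np.set_printoptions(precision=4,suppress=True)
def st():
    s=robot.sense(); R=Ro.from_rotvec(s['tool_rot']).as_matrix()
    print('t',round(s['t'],2),'pos',s['eef_pos'],'xang',np.degrees(np.arctan2(R[1,0],R[0,0])).round(2),'z',R[:,2],'F',s['contact_force'],'w',round(s['width'],4),'j',s['joint_pos']); return s,R
def delta(target,R,pos): return (R.T@(np.array(target)-pos)*1000).round(1)
E
python3 - <<'E'
from h import *
s,R=st()
print(delta([.49,-.0555,.24],R,s['eef_pos']))
E
```

```text
t 2.75 pos [ 0.4885 -0.0575  0.3307] xang 1.02 z [ 0.0007 -0.0002 -1.    ] F [ 0.8524 -0.4998  0.7956] w 0.002 j [-0.1917  0.1014  1.4716 -0.      1.5679  1.3612]
[ 1.5 -2.  90.7]
```

Call:
{"op": "move_arm", "data": {"motion": "0 0 -0 0; 0 0 40 0; 0 0 75 0; 5 0 90 0; 15 0 90 0; 20 0 90 0; 21 0 90 0; 22 0 90 0"}}

```text
t: 3.55
eef_pos: [0.5102, -0.0594, 0.2413]
tool_rot: [3.141, 0.028, 0.002]
contact_force: [0.5, 0.1, -0.5]
width: 0.0004
```

Run:
```python
from h import *
s,R=st()
p=imaging.get_image('scene'); cv2.imwrite('pics/sz2.png',cv2.resize(p['color'][100:350,180:380,::-1],None,fx=3,fy=3)[:600])
p=imaging.get_image('top'); save(p,'t2')
```

```text
t 3.55 pos [ 0.5102 -0.0594  0.2413] xang 1.01 z [ 0.0014 -0.0002 -1.    ] F [ 0.5195  0.1256 -0.4658] w 0.0004 j [-0.1872  0.1911  1.5721  0.      1.3771  1.3659]
```

View pics/sz2.png

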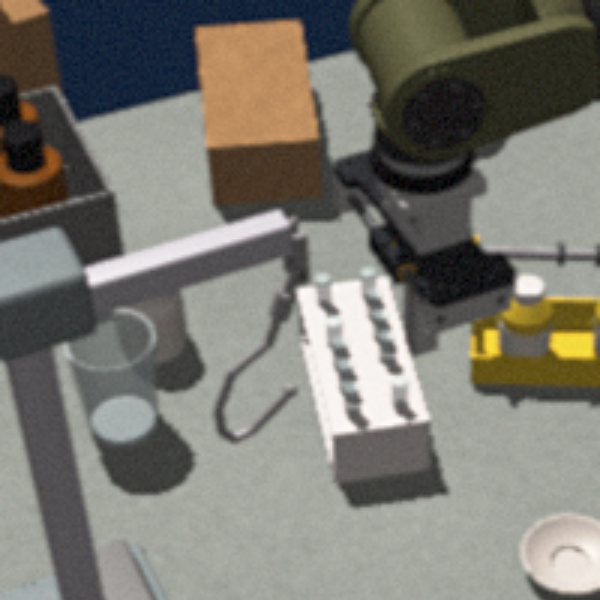

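View pics/t2.png

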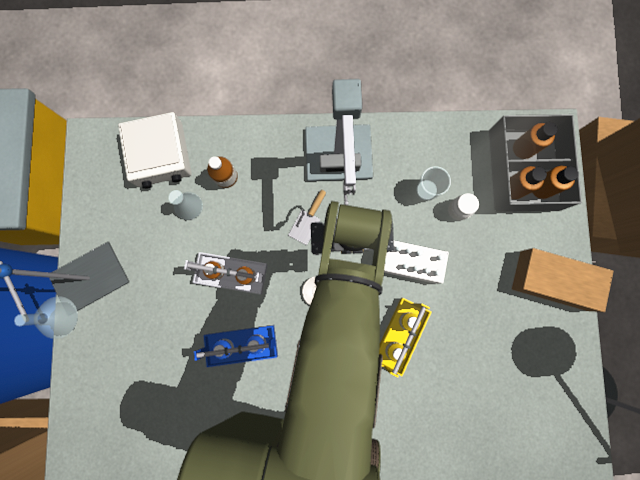

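Call:
{"op": "move_arm", "data": {"motion": "2 -3 0 0; 4 -3 0 0; 6 -3 0 0; 8 -3 0 0; 10 -3 0 0; 11.5 -3 0 0; 13 -3 0 0; 14.5 -3 0 0; 16 -3 0 0; 17.5 -3 0 0; 19 -3 0 0; 20.5 -3 0 0"}}

```text
t: 4.85
eef_pos: [0.5304, -0.0558, 0.2404]
tool_rot: [-3.141, -0.028, 0.0]
contact_force: [0.4, 0.5, -0.1]
width: 0.0004
```

Call:
{"op": "move_arm", "data": {"motion": "1.5 0 0 0; 3 0 0 0; 4.5 0 0 0; 6 0 0 0; 7.5 0 0 0; 9 0 0 0; 10.5 0 0 0; 12 0 0 0; 13.5 0 0 0; 15 0 0 0; 16.5 0 0 0; 18 0 0 0"}}

```text
t: 6.05
eef_pos: [0.5484, -0.0555, 0.2405]
tool_rot: [3.141, 0.028, 0.0]
contact_force: [-0.2, -0.1, -0.1]
width: 0.0008
```

```bash
cat > hk.py <<'E'
from h import *
import sys
s,R=st()
ims=[]
for i in range(int(sys.argv[1])):
    p=imaging.get_image('scene'); ims.append(p['color'][180:320,200:320])
    # hook: dark pixels cloud
    P=cloud(p,np.ones((480,640),bool))
    h=P[(P[:,2]>.19)&(P[:,2]<.27)&(P[:,0]>.5)&(P[:,0]<.70)&(abs(P[:,1]+.056)<.012)]
    low=h[(h[:,2]<.225)]
    bk=h[(h[:,2]>.22)&(h[:,2]<.25)]
    print(i,len(h),'low',low.mean(0),low[:,0].min(),low[:,0].max(),low[:,2].min(),'bk max',np.percentile(bk[:,0],95) if len(bk) else None)
k=[cv2.resize(a[:,:,::-1],None,fx=3,fy=3) for a in (ims[0],ims[-1])]
cv2.imwrite('pics/'+sys.argv[2]+'.png',np.hstack(k))
E
python3 hk.py 6 hk1
```

```text
t 6.05 pos [ 0.5484 -0.0555  0.2405] xang 1.02 z [ 0. -0. -1.] F [-0.217  -0.0592 -0.1445] w 0.0008 j [-0.1674  0.278   1.4675 -0.      1.3961  1.3856]
0 206 low [ 0.6285 -0.0538  0.216 ] 0.6098576128043417 0.6489193805207102 0.2014568769406744 bk max 0.6523005952752119
1 211 low [ 0.632  -0.0538  0.2164] 0.6094217873819576 0.6515587790474583 0.20353801755026218 bk max 0.6547207288697868
2 204 low [ 0.6293 -0.0537  0.2164] 0.6063412613277585 0.6492900888763651 0.2049423214700332 bk max 0.6533621013028574
3 200 low [ 0.6241 -0.0537  0.2157] 0.6051632341456628 0.6426432375900546 0.205689379098276 bk max 0.64691537169505
4 202 low [ 0.6148 -0.054   0.2155] 0.597594532789224 0.6351288931178136 0.20238073037427304 bk max 0.6400310716329671
5 196 low [ 0.6054 -0.0543  0.2152] 0.5872542968345126 0.6253507168127429 0.20483376290904576 bk max 0.631381108481704
```

View pics/hk1.png

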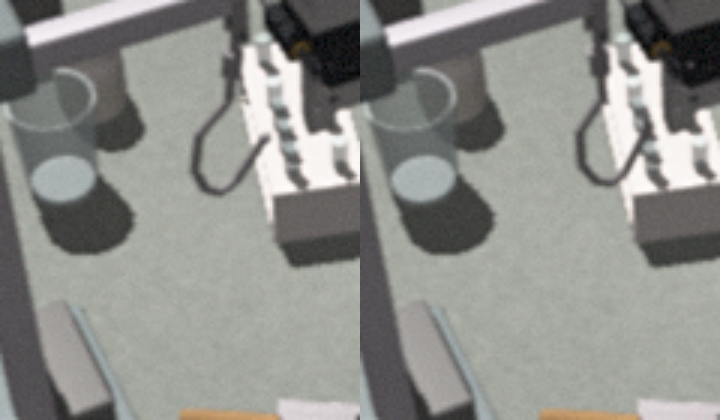

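Call:
{"op": "move_arm", "data": {"motion": "1.5 0 0 0; 3 0 0 0; 4.5 0 0 0; 6 0 0 0; 7.5 0 0 0; 9 0 0 0; 10.5 0 0 0; 12 0 0 0; 13.2 0 0 0; 14.4 0 0 0; 15.6 0 0 0; 16.8 0 0 0"}}

```text
t: 7.55
eef_pos: [0.5652, -0.0552, 0.2405]
tool_rot: [3.141, 0.028, -0.0]
contact_force: [-0.3, 0.7, 0.6]
width: 0.0002
```

```bash
python3 hk.py 14 hk2
```

```text
t 7.55 pos [ 0.5652 -0.0552  0.2405] xang 1.02 z [-0. -0. -1.] F [-0.2912  0.7017  0.57  ] w 0.0002 j [-0.1619  0.316   1.4186 -0.      1.407   1.391 ]
0 194 low [ 0.6118 -0.0547  0.2146] 0.5936578053163728 0.6314958132453611 0.20331108714537355 bk max 0.6381200407170724
1 196 low [ 0.6138 -0.054   0.2152] 0.5947340397447684 0.6326798735541498 0.20340306869637612 bk max 0.637865431828151
2 191 low [ 0.6129 -0.0541  0.2153] 0.5917311787145763 0.6310776058403342 0.20291707813586254 bk max 0.6377689519473895
3 191 low [ 0.6129 -0.0538  0.2156] 0.5918671074332097 0.6324442693749275 0.20583320239211556 bk max 0.6381368695610335
4 192 low [ 0.6117 -0.0544  0.2154] 0.5922757062718831 0.6329138213710734 0.20399006221544752 bk max 0.637654662840958
5 193 low [ 0.6121 -0.0547  0.2154] 0.5914469203401798 0.6339744720132552 0.20464303085024055 bk max 0.6384887039824829
6 200 low [ 0.6124 -0.054   0.2157] 0.5919266439711763 0.6346328549693391 0.20595162762281835 bk max 0.6374309695630791
7 196 low [ 0.6116 -0.0546  0.2152] 0.5939004300601434 0.6329083179737587 0.20350972296573802 bk max 0.6378615706381839
8 193 low [ 0.6131 -0.0542  0.215 ] 0.5949512129212914 0.6331210269515304 0.20622284214857817 bk max 0.6377435789565771
9 202 low [ 0.6119 -0.0541  0.2152] 0.5923025850021177 0.6346795214510808 0.20087528438479477 bk max 0.6380340157987414
10 191 low [ 0.6123 -0.0543  0.2158] 0.5908387326323172 0.6347091965471628 0.20260911003787205 bk max 0.6375947530427208
11 197 low [ 0.6123 -0.0542  0.2156] 0.5939587447001232 0.6326638175260614 0.20511666041261176 bk max 0.6375638114972842
12 191 low [ 0.6131 -0.0542  0.215 ] 0.5954021990397531 0.6332845793707614 0.20355008181113554 bk max 0.6386894200515891
13 197 low [ 0.6127 -0.0539  0.2161] 0.5920201626888012 0.6332541771079251 0.20452833930947698 bk max 0.6378805486467941
```

View pics/hk2.png

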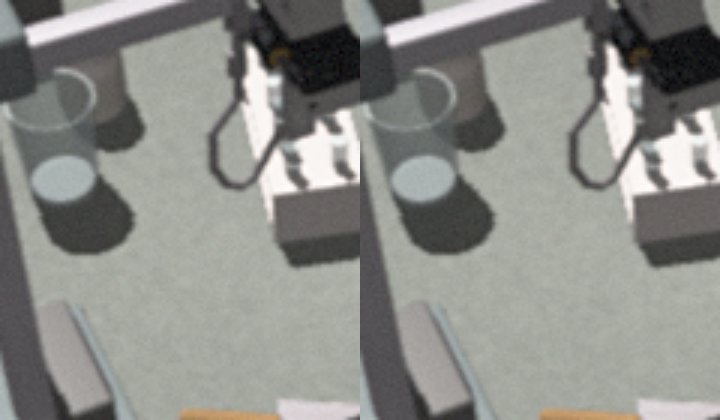

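The hook looks quiet, probably resting against the finger. I'll nudge it 2 mm to confirm contact, then retreat slowly.

Call:
{"op": "move_arm", "data": {"motion": "0.5 0 0 0; 1 0 0 0; 1.5 0 0 0; 2 0 0 0; 2.5 0 0 0; 3 0 0 0; 3 0 0 0; 3 0 0 0"}}

```text
t: 9.05
eef_pos: [0.5681, -0.0552, 0.2404]
tool_rot: [3.141, 0.028, 0.0]
contact_force: [-0.3, -0.0, -0.6]
width: 0.0006
```

```bash
python3 hk.py 5 hk3
```

```text
t 9.05 pos [ 0.5681 -0.0552  0.2404] xang 1.02 z [ 0. -0. -1.] F [-0.3404 -0.0351 -0.6085] w 0.0006 j [-0.161   0.3226  1.4099 -0.      1.409   1.392 ]
0 195 low [ 0.6163 -0.054   0.2148] 0.597478942730908 0.6359503508147606 0.2043820914631223 bk max 0.6413618816566596
1 193 low [ 0.6167 -0.0543  0.2149] 0.599471999637821 0.637596816602683 0.2036295039619991 bk max 0.6422376746028144
2 190 low [ 0.6158 -0.054   0.2154] 0.5942717384096515 0.6371688482840732 0.2032730731781196 bk max 0.6415828850006385
3 198 low [ 0.6167 -0.0543  0.2148] 0.5987964836258569 0.637162711121454 0.20190887184171497 bk max 0.6419090075710351
4 191 low [ 0.6168 -0.0539  0.2155] 0.5973197837141292 0.6367613722938654 0.20365861209430336 bk max 0.6416143168972119
```

Call:
{"op": "move_arm", "data": {"motion": "-0.5 0 0 0; -1 0 0 0; -1.5 0 0 0; -2 0 0 0; -2.5 0 0 0; -3 0 0 0; -3.3 0 0 0; -3.6 0 0 0; -3.9 0 0 0; -4.2 0 0 0; -4.5 0 0 0; -4.8 0 0 0"}}

```text
t: 10.5
eef_pos: [0.5633, -0.0553, 0.2405]
tool_rot: [-3.141, -0.028, -0.0]
contact_force: [0.3, 0.5, -0.1]
width: 0.0006
```

```bash
python3 hk.py 3 hk4
```

```text
t 10.5 pos [ 0.5633 -0.0553  0.2405] xang 1.02 z [ 0.0001  0.     -1.    ] F [ 0.2729  0.4989 -0.0514] w 0.0006 j [-0.1625  0.3116  1.4242  0.      1.4057  1.3905]
0 199 low [ 0.6103 -0.0544  0.2151] 0.5918179035333466 0.6316235425523977 0.20580004330523066 bk max 0.6360191376570149
1 202 low [ 0.6111 -0.0544  0.2152] 0.5926186742616958 0.6303421013499796 0.20459561737010823 bk max 0.6355970487569644
2 206 low [ 0.6117 -0.0542  0.215 ] 0.5934689449960584 0.6325918520816534 0.2054299588855372 bk max 0.6363203233999161
```

Call:
{"op": "move_arm", "data": {"motion": "-0.3 0 0 0; -0.6 0 0 0; -0.9 0 0 0; -1.2 0 0 0; -1.5 0 0 0; -1.8 0 0 0; -2.1 0 0 0; -2.4 0 0 0; -2.7 0 0 0; -3.0 0 0 0; -3.3 0 0 0; -3.6 0 0 0"}}

```text
t: 11.85
eef_pos: [0.5596, -0.0554, 0.2405]
tool_rot: [3.141, 0.028, 0.0]
contact_force: [-0.4, 1.1, 0.4]
width: 0.0007
```

```bash
python3 hk.py 3 hk5
```

```text
t 11.85 pos [ 0.5596 -0.0554  0.2405] xang 1.02 z [ 0. -0. -1.] F [-0.4159  1.0915  0.4443] w 0.0007 j [-0.1637  0.3034  1.4348 -0.      1.4033  1.3893]
0 197 low [ 0.6093 -0.0546  0.2146] 0.591066933175125 0.6302491752902957 0.2057556250298886 bk max 0.6344475048491042
1 203 low [ 0.6091 -0.0541  0.2153] 0.5902313397272512 0.6296546210929906 0.2045411762988028 bk max 0.6353826877065437
2 203 low [ 0.6089 -0.0546  0.2144] 0.5904750356517624 0.6283489749562511 0.20177469304211712 bk max 0.6350101857052444
```

Call:
{"op": "move_arm", "data": {"motion": "-0.3 0 0 0; -0.6 0 0 0; -0.9 0 0 0; -1.2 0 0 0; -1.5 0 0 0; -1.8 0 0 0; -2.1 0 0 0; -2.4 0 0 0; -2.7 0 0 0; -3.0 0 0 0; -3.3 0 0 0; -3.6 0 0 0"}}

```text
t: 13.2
eef_pos: [0.556, -0.0554, 0.2405]
tool_rot: [-3.141, -0.028, 0.0]
contact_force: [-0.5, 0.0, -0.7]
width: 0.0004
```

```bash
python3 hk.py 14 hk6
```

```text
t 13.2 pos [ 0.556  -0.0554  0.2405] xang 1.02 z [-0.  0. -1.] F [-0.5136  0.0226 -0.6753] w 0.0004 j [-0.1648  0.2953  1.4453  0.      1.401   1.3881]
0 201 low [ 0.609  -0.0542  0.2152] 0.5899904046887201 0.6296108007659487 0.20360847865885648 bk max 0.6346447350684445
1 204 low [ 0.6087 -0.054   0.2154] 0.5909614553791098 0.6286627462557388 0.20446917288507135 bk max 0.6347065017085669
2 205 low [ 0.6089 -0.0544  0.2151] 0.59002160055166 0.629909372249646 0.20458627544297234 bk max 0.6350949418911392
3 203 low [ 0.6096 -0.0542  0.2157] 0.5889035059719647 0.6293625215345178 0.20280309149979536 bk max 0.6344372832597536
4 201 low [ 0.6093 -0.0543  0.2149] 0.589623444421361 0.6300898850307038 0.20341180059863412 bk max 0.6348676887653992
5 198 low [ 0.6095 -0.0548  0.2146] 0.5884058234559617 0.6299333723056875 0.20485245562015839 bk max 0.6347650995344002
6 210 low [ 0.6085 -0.0543  0.2148] 0.5898219470288447 0.628125498920206 0.20527235521359471 bk max 0.6338135265316577
7 212 low [ 0.6075 -0.0544  0.215 ] 0.5893113715553779 0.628502853473009 0.20387692585163622 bk max 0.6345506020876954
8 210 low [ 0.6076 -0.0544  0.2149] 0.5899066692701662 0.6280659340618407 0.20534726960606225 bk max 0.6345320973233792
9 204 low [ 0.6077 -0.0546  0.2149] 0.5902630201861202 0.6271754616269545 0.20333252908709445 bk max 0.6340753746270497
10 205 low [ 0.6087 -0.0543  0.215 ] 0.5887151299266352 0.6302143077931479 0.2026989236868761 bk max 0.6352316911481514
11 209 low [ 0.608  -0.054   0.2151] 0.588946724651242 0.630257400028602 0.20758692309466592 bk max 0.6349600222681958
12 206 low [ 0.6083 -0.0543  0.2148] 0.5899851952824816 0.6300251927448124 0.2041351115380107 bk max 0.6349842807369942
13 200 low [ 0.6095 -0.0541  0.2154] 0.588873641378981 0.6295070072651583 0.20477686212135057 bk max 0.6349786252674905
```

The hook is free and quiet: amplitude is under 1 mm over a full period. Taking the hand away, then heading for the carrier.

Call:
{"op": "move_arm", "data": {"motion": "-3 0 0 0; -8 0 0 0; -20 0 0 0; -45 0 0 0; -75 0 0 0; -100 0 -20 0; -110 -30 -45 -0.1; -110 -75 -45 -0.24; -110 -120 -45 -0.38; -110 -165 -45 -0.52; -110 -210 -45 -0.66; -110 -255 -45 -0.8", "claw": 1}}

```text
t: 15.1
eef_pos: [0.4408, 0.1993, 0.2857]
tool_rot: [2.879, 1.257, 0.001]
contact_force: [0.3, -0.5, -0.3]
width: 0.0925
```

```bash
cat > hk7.py <<'E'
from h import *
s,R=st()
p=imaging.get_image('top'); P=cloud(p,np.ones((480,640),bool))
b=P[(abs(P[:,2]-.418)<.005)&(P[:,0]>.6)&(P[:,0]<.74)&(abs(P[:,1]+.056)<.03)]
k=np.polyfit(b[:,0],b[:,1],1); print('top boom',np.arctan(k[0]),np.polyval(k,.6),b[:,0].min())
h=P[(P[:,2]>.15)&(P[:,2]<.385)&(P[:,0]>.49)&(P[:,0]<.69)&(abs(P[:,1]+.056)<.03)]
h=h[h[:,0].argsort()]; print(h[::4])
save(p,'t7');cv2.imwrite('pics/t7z.png',cv2.resize(p['color'][170:230,320:380,::-1],None,fx=10,fy=10,interpolation=2))
p=imaging.get_image('scene'); P=cloud(p,np.ones((480,640),bool))
b=P[(P[:,2]>.395)&(P[:,2]<.422)&(P[:,0]>.55)&(P[:,0]<.74)&(abs(P[:,1]+.056)<.03)]
print('scene boom min x',np.sort(b[:,0])[:5],b[:,2].max(), 'y',b[:,1].min(),b[:,1].max())
h=P[(P[:,2]>.18)&(P[:,2]<.385)&(P[:,0]>.5)&(P[:,0]<.70)&(abs(P[:,1]+.056)<.03)]
for z in np.arange(.2,.385,.01):
    q=h[abs(h[:,2]-z)<.005]; print(round(z,3),len(q),q.min(0),q.max(0))
for n in ['hook_tip','hook_seat','hook']:
    print(n,[(r['score'],r['at']) for r in imaging.spot_in(n,p)][:2])
cv2.imwrite('pics/s7z.png',cv2.resize(p['color'][170:270,220:320,::-1],None,fx=6,fy=6,interpolation=2))
for X in ([.6167,-.0555,.418],[.62,-.0555,.37],[.62,-.0555,.215],[.586,-.0555,.252]): print(proj(p,X))
E
python3 hk7.py
```

```text
t 15.1 pos [0.4408 0.1993 0.2857] xang 47.19 z [ 0.0006  0.0002 -1.    ] F [ 0.3282 -0.4754 -0.3429] w 0.0925 j [ 0.3489  0.0977  1.5769 -0.      1.4663  1.0962]
top boom 0.02080187754758084 -0.0557171085534255 0.6170434809088186
[[ 0.5724 -0.0565  0.2554]
 [ 0.5749 -0.059   0.2553]
 [ 0.5766 -0.0564  0.2597]
 [ 0.5791 -0.0564  0.2593]
 [ 0.5828 -0.0569  0.253 ]
 [ 0.5868 -0.0574  0.2455]
 [ 0.5917 -0.0583  0.2331]
 [ 0.596  -0.0589  0.2242]
 [ 0.6013 -0.0521  0.2114]
 [ 0.6039 -0.0572  0.3354]
 [ 0.6046 -0.059   0.3423]
 [ 0.6055 -0.0531  0.3288]
 [ 0.6058 -0.0509  0.3278]
 [ 0.6061 -0.0543  0.3461]
 [ 0.6063 -0.063   0.3824]
 [ 0.6065 -0.0483  0.3734]
 [ 0.6068 -0.0667  0.3614]
 [ 0.6076 -0.0566  0.309 ]
 [ 0.608  -0.061   0.3475]
 [ 0.6082 -0.0486  0.3275]
 [ 0.6087 -0.0578  0.3636]
 [ 0.609  -0.054   0.3532]
 [ 0.6093 -0.0551  0.3707]
 [ 0.6094 -0.0479  0.3424]
 [ 0.6106 -0.0549  0.3744]
 [ 0.6111 -0.0595  0.372 ]
 [ 0.6114 -0.0523  0.2125]
 [ 0.6124 -0.0549  0.3763]
 [ 0.6129 -0.0635  0.346 ]
 [ 0.6137 -0.0574  0.3711]
 [ 0.6157 -0.0522  0.2169]
 [ 0.6172 -0.0446  0.3669]
 [ 0.6
[... 1037 characters left out ...]
7 -0.0564  0.3252] [ 0.6169 -0.0465  0.3344]
0.34 27 [ 0.6016 -0.0565  0.3352] [ 0.6179 -0.0464  0.3438]
0.35 27 [ 0.6028 -0.065   0.3453] [ 0.6176 -0.0482  0.3548]
0.36 10 [ 0.6068 -0.0653  0.3557] [ 0.6153 -0.0449  0.3649]
0.37 33 [ 0.6036 -0.0665  0.365 ] [ 0.617  -0.0408  0.375 ]
0.38 22 [ 0.6041 -0.049   0.3753] [ 0.6158 -0.0393  0.3844]
hook_tip [(0.73, [274.1, 217.7])]
hook_seat [(0.58, [274.2, 222.9])]
hook [(0.51, [272.7, 230.8])]
(np.float64(274.7014780574758), np.float64(172.37406645597235))
(np.float64(274.45745967484373), np.float64(190.07332615301004))
(np.float64(277.9610020540679), np.float64(239.8641136503818))
(np.float64(290.73955062169165), np.float64(224.37395734248787))
```

View pics/t7z.png

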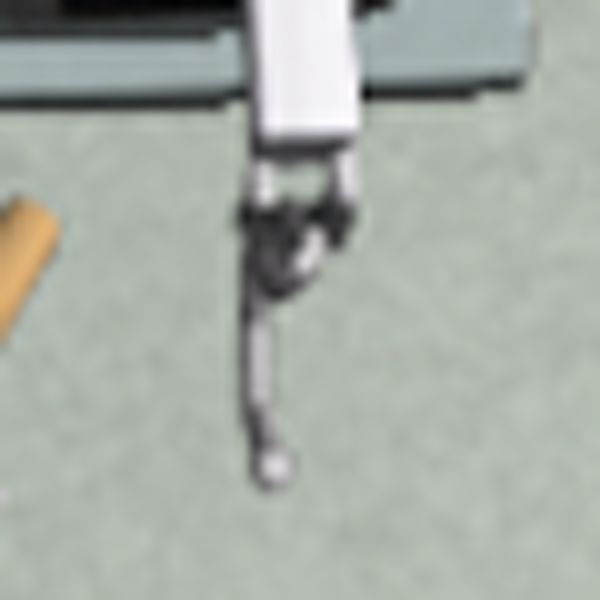

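View pics/s7z.png

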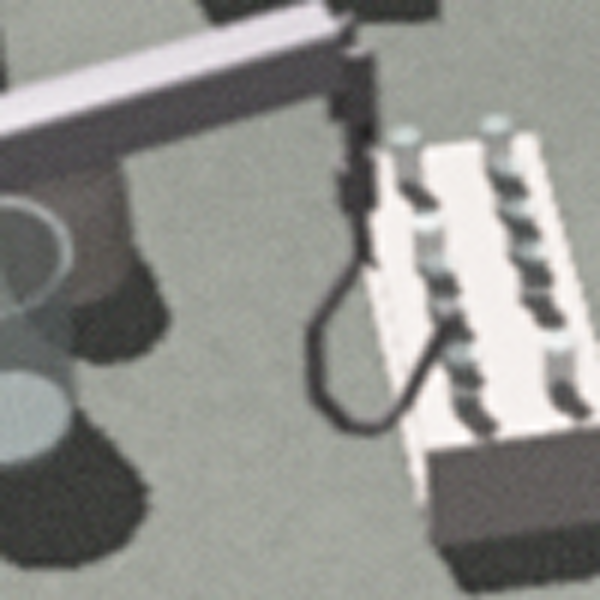

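The scene picture shows the hook hanging straight. The ball is at x≈0.577, the back at 0.6345, so the seat is at about (0.611,-0.0555,0.215). Now to above the carrier bar's left part.

Run:
```python
from h import *
s,R=st()
print(delta([.470,.339,.20],R,s['eef_pos']), s['eef_pos']-np.array([.470,.339,.2]))
```

```text
t 15.35 pos [0.4413 0.1972 0.2854] xang 46.81 z [-0.0001 -0.0002 -1.    ] F [-0.1347  0.0959 -0.0089] w 0.0939 j [ 0.3446  0.0974  1.5779 -0.0002  1.4664  1.0985]
[123.  -76.1  85.4] [-0.0287 -0.1418  0.0854]
```

Call:
{"op": "move_arm", "data": {"motion": "35 -20 0 -0.14; 70 -42 15 -0.28; 105 -65 35 -0.42; 120 -74 60 -0.5; 123 -76 80 -0.57; 123 -76 85 -0.57; 123 -76 85 -0.57"}}

```text
t: 16.05
eef_pos: [0.4705, 0.3381, 0.2005]
tool_rot: [-2.419, -2.004, 0.001]
contact_force: [-0.0, -0.9, -0.3]
width: 0.0939
```

```bash
cat > w.py <<'E'
from h import *
s,R=st()
p=imaging.get_image('wrist'); save(p,'w1')
P=cloud(p,np.ones((480,640),bool))
c=P[(P[:,0]>.38)&(P[:,0]<.54)&(P[:,1]>.1)&(P[:,1]<.42)&(P[:,2]>.124)&(P[:,2]<.15)]
print(len(c),c.min(0),c.max(0))
k=np.polyfit(c[:,1],c[:,0],1); r=c[:,0]-np.polyval(k,c[:,1]); c=c[abs(r)<.008]; k=np.polyfit(c[:,1],c[:,0],1)
print('bar x at y=.339',np.polyval(k,.339),'slope',k,np.degrees(np.arctan(k[0])),'top z',np.percentile(c[:,2],[50,90,97]),'yext',c[:,1].min(),c[:,1].max())
for n in ['carrier_bar','carrier_mid']: print(n,[(r['score'],r['at'],world(p,*r['at'])) for r in imaging.spot_in(n,p)][:2])
E
python3 w.py
```

```text
t 16.05 pos [0.4705 0.3381 0.2005] xang 79.28 z [-0.0006 -0.0005 -1.    ] F [-0.0219 -0.861  -0.2752] w 0.0939 j [ 0.5598  0.3697  1.4399 -0.0001  1.3327  0.747 ]
3607 [0.4284 0.1754 0.124 ] [0.4882 0.3758 0.1424]
bar x at y=.339 0.4702828004242487 slope [0.1862 0.4072] 10.54645132824438 top z [0.1353 0.1402 0.1411] yext 0.17552349258011346 0.37529349440733695
carrier_bar [(0.92, [317.4, 280.3], array([0.4669, 0.3218, 0.1356])), (0.59, [128.1, 305.4], array([0.265 , 0.3014, 0.0633]))]
carrier_mid [(0.79, [125.6, 306.9], array([0.2629, 0.3007, 0.0647])), (0.56, [314.5, 280.4], array([0.4647, 0.322 , 0.1352]))]
```

View pics/w1.png

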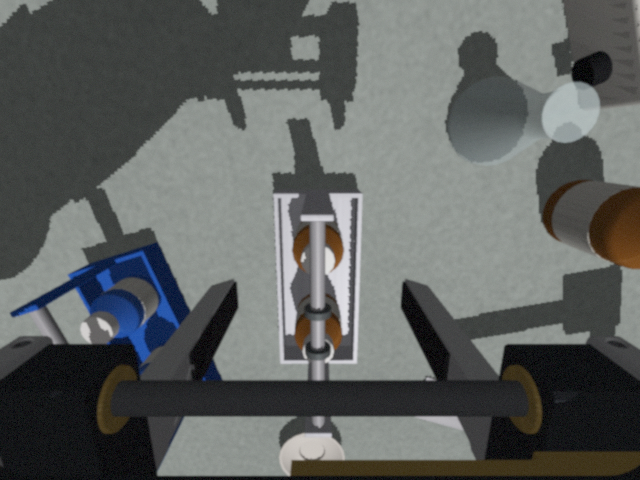

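The wrist view confirms the grey carrier is centred between the fingers, with its collars at (318,305) and (318,350). Lower and grip.

Call:
{"op": "move_arm", "data": {"motion": "0 0 40 0; 0 0 70 0; 0 0 85 0; 0 0 89 0; 0 0 89 0; 0 0 89 0"}}

```text
t: 16.8
eef_pos: [0.4709, 0.3396, 0.1131]
tool_rot: [2.415, 2.008, 0.004]
contact_force: [0.2, -0.1, -0.8]
width: 0.0937
```

Call:
{"op": "move_arm", "data": {"motion": "0 0 0 0; 0 0 0 0; 0 0 0 0; 0 0 0 0; 0 0 0 0; 0 0 0 0; 0 0 0 0; 0 0 0 0", "claw": 0, "force": 60}}

```text
t: 17.6
eef_pos: [0.4702, 0.3393, 0.1114]
tool_rot: [-2.415, -2.009, 0.0]
contact_force: [0.1, -0.1, 0.4]
width: 0.0333
```

Run:
```python
from h import *
s,R=st()
```

```text
t 17.6 pos [0.4702 0.3393 0.1114] xang 79.52 z [-0.0001 -0.     -1.    ] F [ 0.0702 -0.0502  0.4019] w 0.0333 j [0.562  0.4562 1.535  0.     1.1505 0.7449]
```

Fingers are still closing, so I'll wait.

Call:
{"op": "move_arm", "data": {"motion": "0 0 0 0; 0 0 0 0; 0 0 0 0; 0 0 0 0; 0 0 0 0; 0 0 0 0"}}

```text
t: 18.2
eef_pos: [0.4701, 0.3394, 0.1115]
tool_rot: [-2.415, -2.009, 0.0]
contact_force: [-0.4, -0.3, 0.5]
width: 0.0102
```

Call:
{"op": "move_arm", "data": {"motion": "0 0 -3 0; 0 0 -8 0; 0 0 -15 0; 0 0 -25 0; 0 0 -25 0; 0 0 -25 0"}}

```text
t: 18.8
eef_pos: [0.4703, 0.3394, 0.1368]
tool_rot: [2.415, 2.009, 0.001]
contact_force: [1.0, -0.7, -4.6]
width: 0.0104
```

```bash
cat > bar.py <<'E'
from h import *
import sys
s,R=st()
g=s['eef_pos']-R[:,2]*.0188
p=imaging.get_image('wrist'); save(p,sys.argv[1])
P=cloud(p,np.ones((480,640),bool))
# tool-frame points relative to grasp; bar along tool x
T=(P-g)@R
c=T[(abs(T[:,1])<.007)&(T[:,0]<-.02)&(T[:,0]>-.2)]   # candidates
for x0 in np.arange(-.18,-.02,.02):
    q=c[(abs(c[:,0]-x0)<.01)]
    q=q[abs(q[:,2]-np.percentile(q[:,2],5))<.006] if len(q) else q
    print(round(x0,3),len(q),q.mean(0) if len(q) else '')
a=T[(abs(T[:,1])<.03)&(abs(T[:,2])<.08)]
print('ext x',a[:,0].min(),a[:,0].max())
E
python3 bar.py w2
```

```text
t 18.8 pos [0.4703 0.3394 0.1368] xang 79.51 z [ 0.0006  0.0004 -1.    ] F [ 1.0121 -0.7118 -4.6066] w 0.0104 j [0.5619 0.428  1.5121 0.     1.2007 0.7449]
-0.18 0 
-0.16 0 
-0.14 0 
-0.12 0 
-0.1 110 [-0.0954  0.0007 -0.0008]
-0.08 532 [-0.0797  0.0002 -0.0047]
-0.06 152 [-0.0673  0.0008 -0.0023]
-0.04 294 [-0.0344  0.0009 -0.0031]
ext x -0.15981131557010408 0.03847532450468942
```

View pics/w2.png

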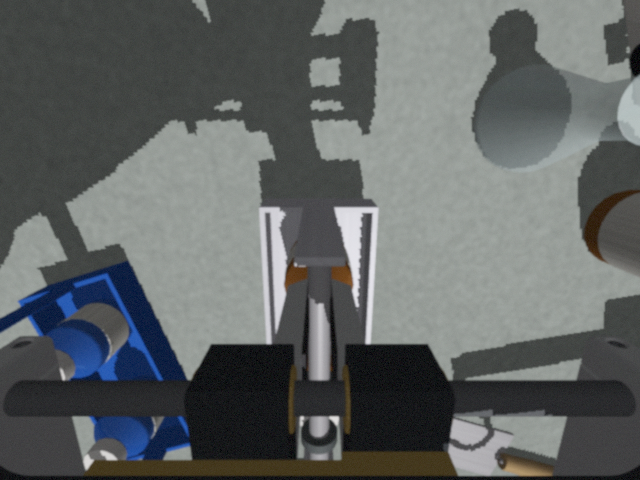

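Call:
{"op": "move_arm", "data": {"motion": "0 0 -4 0; 0 0 -12 0; 0 0 -24 0; 0 0 -39 0; 0 0 -55 0; 0 0 -72 0; 0 0 -89 0; 0 0 -105 0; 0 0 -119 0; 0 0 -128 0; 0 0 -133 0; 0 0 -134 0"}}

```text
t: 20.05
eef_pos: [0.4702, 0.3394, 0.2708]
tool_rot: [2.415, 2.009, 0.0]
contact_force: [-0.1, 0.1, -3.0]
width: 0.0105
```

Call:
{"op": "move_arm", "data": {"motion": "-2 1 0 0; -7 2.5 0 -0.005; -15 5 0 -0.01; -26 9 0 -0.02; -40 14 0 -0.03; -57 19 0 -0.04; -76 26 0 -0.055; -97 33 0 -0.07; -119 41 0 -0.085; -142 49 0 -0.1; -165 57 0 -0.12; -188 64 0 -0.14"}}

```text
t: 21.25
eef_pos: [0.4988, 0.141, 0.2704]
tool_rot: [2.268, 2.174, -0.0]
contact_force: [-0.5, 0.2, -3.8]
width: 0.0106
```

Call:
{"op": "move_arm", "data": {"motion": "-22 7 0 -0.015; -42 14 0 -0.03; -60 20 0 -0.04; -76 26 0 -0.05; -90 31 0 -0.055; -101 36 0 -0.06; -110 39 0 -0.06; -117 41 0 -0.06; -121 43 0 -0.06; -123 43 0 -0.06; -123 43 0 -0.06; -123 43 0 -0.06"}}

```text
t: 22.45
eef_pos: [0.5365, 0.0184, 0.2705]
tool_rot: [-2.202, -2.241, -0.0]
contact_force: [0.8, -0.1, -2.9]
width: 0.0109
```

```bash
cat > car.py <<'E'
from h import *
import sys
s,R=st()
n=sys.argv[1]
p=imaging.get_image('scene'); save(p,n+'s'); 
q=imaging.get_image('top'); save(q,n+'t')
E
python3 car.py c1
```

```text
t 22.45 pos [0.5365 0.0184 0.2705] xang 91.0 z [ 0.      0.0001 -1.    ] F [ 0.8416 -0.1375 -2.865 ] w 0.0109 j [-0.034   0.2283  1.4604  0.0001  1.4528 -0.0514]
```

View pics/c1s.png

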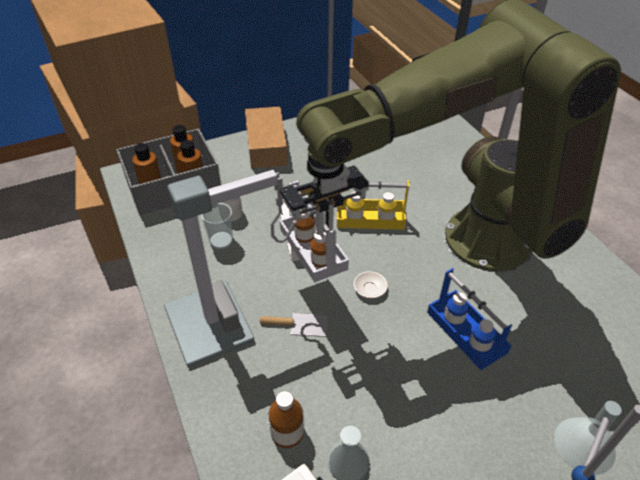

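View pics/c1t.png

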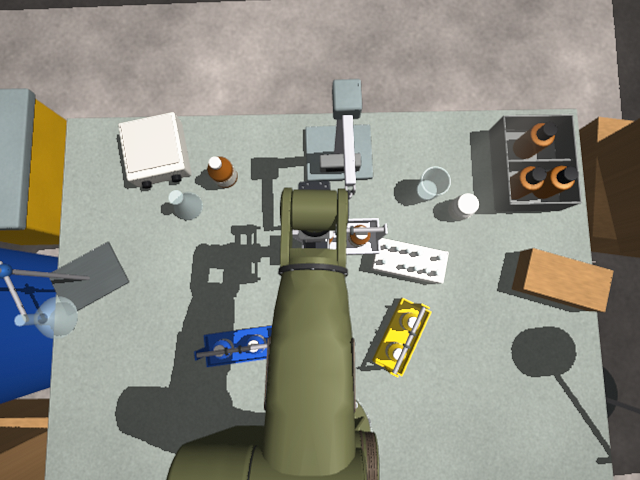

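```bash
cat > car2.py <<'E'
from h import *
import sys
s,R=st()
g=s['eef_pos']-R[:,2]*.0188; print('grasp',g)
q=imaging.get_image('top'); p=imaging.get_image('scene')
cv2.imwrite('pics/'+sys.argv[1]+'.png',np.hstack([cv2.resize(q['color'][185:275,310:410,::-1],None,fx=4,fy=5,interpolation=2),cv2.resize(p['color'][170:290,260:360,::-1],None,fx=4,fy=3.75,interpolation=2)]))
for nm,pp in (('top',q),('scene',p)):
    P=cloud(pp,np.ones((480,640),bool)); T=P-g
    c=T[(abs(T[:,0])<.03)&(T[:,2]>-.03)&(T[:,2]<.03)&(T[:,1]<-.012)&(T[:,1]>-.18)]
    print(nm)
    for y in np.arange(-.165,-.01,.015):
        a=c[abs(c[:,1]-y)<.0075]; 
        if len(a): print(round(y,3),len(a),'x',np.median(a[:,0]).round(4),a[:,0].min(),a[:,0].max(),'z',np.percentile(a[:,2],[5,50,90]))
    t=T[(abs(T[:,0])<.07)&(T[:,2]<-.08)&(T[:,2]>-.16)&(T[:,1]<.06)&(T[:,1]>-.19)]
    print('tray',t.min(0),t.max(0))
E
python3 car2.py c2
```

```text
t 22.55 pos [0.5365 0.0184 0.2705] xang 91.0 z [ 0.  0. -1.] F [-0.5955 -0.4839 -3.4886] w 0.0108 j [-0.034   0.2283  1.4604  0.      1.4528 -0.0514]
grasp [0.5365 0.0184 0.2893]
top
-0.165 45 x 0.0007 -0.008727158933839019 0.015075173558335542 z [-0.0222  0.0036  0.0069]
-0.15 35 x 0.0021 -0.0023455637007193664 0.007045063313295019 z [-0.0056  0.0002  0.0018]
-0.135 29 x 0.0021 -0.0023610979244392816 0.007316539998692528 z [-0.0043  0.0005  0.0025]
-0.12 30 x 0.0025 -0.0023422422933468967 0.007623098161276376 z [-0.0034  0.0006  0.0043]
-0.105 35 x 0.0023 -0.002257368312975183 0.007886145289849433 z [-0.0007  0.0016  0.0042]
-0.09 40 x 0.0021 -0.008425591162660173 0.012330545119280445 z [-0.0017  0.0037  0.0079]
-0.075 31 x 0.0005 -0.008205810122951296 0.012697543072001216 z [-0.0028  0.0025  0.0077]
-0.045 18 x -0.0013 -0.00854769522006893 0.009912182456971563 z [0.0025 0.0044 0.0079]
tray [-0.0438 -0.1624 -0.1372] [ 0.0478 -0.0334 -0.0802]
scene
-0.165 34 x 0.0002 -0.01107888238384891 0.011992773073490448 z [-0.0037  0.0033  0.0069]
-0.15 6 x 0.0012 -0.003337181686423163 0.0051049
[... 188 characters left out ...]
 [-0.001   0.0012  0.0026]
-0.105 3 x 0.0008 -0.002198571940108085 0.0026306239450812896 z [0.0008 0.0033 0.0038]
-0.09 6 x 0.0059 0.0028045376923356846 0.00863119455557626 z [-0.0058 -0.002   0.0012]
-0.075 31 x 0.0023 -0.008552030826002865 0.010117372270546876 z [-0.0045  0.0038  0.0075]
-0.06 2 x 0.0045 0.004096731125572406 0.004988309122595069 z [-0.0026 -0.0014 -0.0003]
-0.045 37 x 0.0052 -0.0010561831544048106 0.010466763621182595 z [-0.0078  0.0038  0.0101]
-0.03 2 x 0.0047 0.004282856910114985 0.005162358598175265 z [-0.0008 -0.0003  0.0001]
-0.015 1 x -0.0092 -0.009231804185475756 -0.009231804185475756 z [0.0245 0.0245 0.0245]
tray [-0.0477 -0.1637 -0.136 ] [ 0.0691  0.0426 -0.08  ]
```

View pics/c2.png

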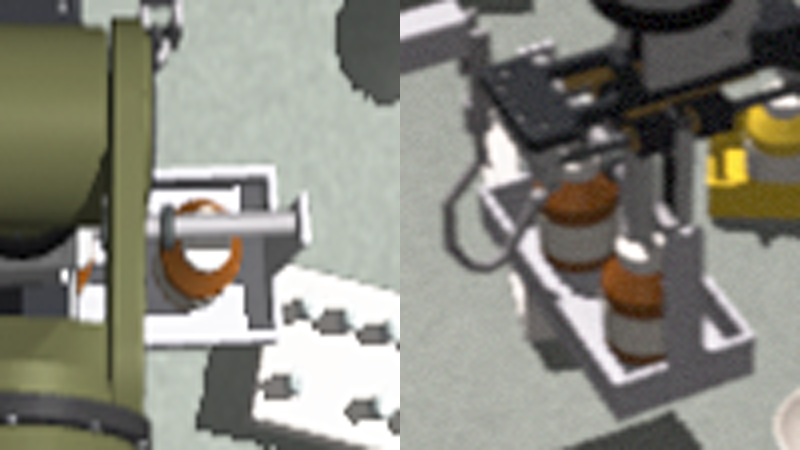

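The bar droops only about 2 mm at mid and sits about 64 mm from the grip. Enter over the tip with the bar at z≈0.275.

Call:
{"op": "move_arm", "data": {"motion": "-2 1 2 0; -5 3 5 0; -8 7 9 0; -9.5 13 12 0; -9.5 20 12 0; -9.5 28 12 0; -9.5 36 12 0; -9.5 44 12 0; -9.5 51 12 0; -9.5 57 12 0; -9.5 61 12 0; -9.5 63 12 0"}}

```text
t: 23.85
eef_pos: [0.6001, 0.0097, 0.2584]
tool_rot: [-2.202, -2.24, 0.0]
contact_force: [1.3, 0.2, -3.5]
width: 0.0104
```

```bash
cat > hang.py <<'E'
from h import *
import sys
s,R=st()
p=imaging.get_image('scene'); q=imaging.get_image('top')
P=cloud(p,np.ones((480,640),bool))
h=P[(P[:,2]>.19)&(P[:,2]<.30)&(P[:,0]>.56)&(P[:,0]<.66)&(abs(P[:,1]+.055)<.008)]
for z in np.arange(.2,.30,.01):
    a=h[abs(h[:,2]-z)<.005]; print(round(z,2),len(a),np.sort(a[:,0]).round(4)[[0,-1]] if len(a) else '')
cv2.imwrite('pics/'+sys.argv[1]+'.png',np.hstack([cv2.resize(p['color'][165:275,230:340,::-1],None,fx=5,fy=5,interpolation=2),cv2.resize(q['color'][170:260,320:380,::-1],None,fx=4,fy=550/90,interpolation=2)]))
E
python3 hang.py c3
```

```text
t 23.85 pos [0.6001 0.0097 0.2584] xang 90.98 z [-0.0001 -0.     -1.    ] F [ 1.2699  0.1527 -3.4792] w 0.0104 j [-0.0449  0.3816  1.2904 -0.      1.4697 -0.062 ]
0.2 0 
0.21 33 [0.598  0.6254]
0.22 18 [0.5961 0.6299]
0.23 10 [0.6258 0.6342]
0.24 11 [0.6295 0.6355]
0.25 16 [0.5707 0.6358]
0.26 11 [0.5723 0.6359]
0.27 10 [0.6293 0.6354]
0.28 3 [0.6019 0.6063]
0.29 17 [0.6145 0.6278]
```

View pics/c3.png

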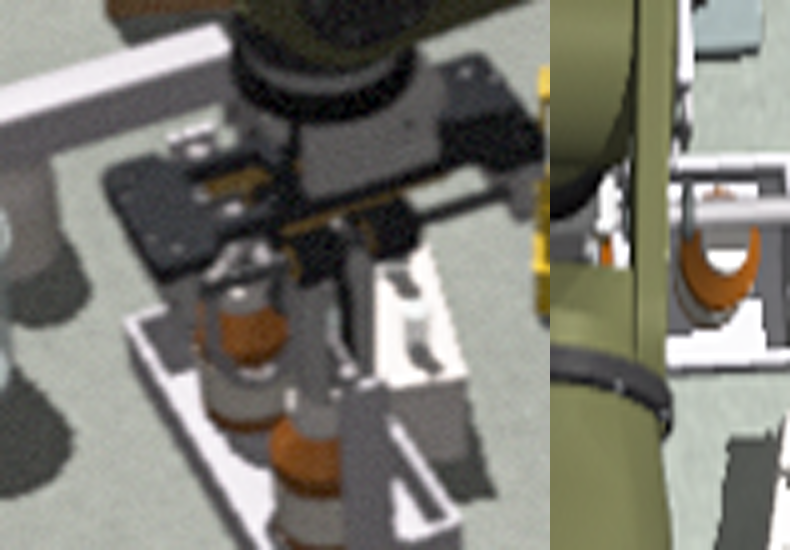

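Run:
```python
from h import *
s,R=st(); g=s['eef_pos']
P=[]
for n in ('scene','top'):
    p=imaging.get_image(n); P.append(cloud(p,np.ones((480,640),bool)))
P=np.vstack(P)
# exclude boom
b=(P[:,0]>.60)&(P[:,2]<.425)&(abs(P[:,1]+.055)<.016)
P=P[~b]
T=P-g
for z in np.arange(.08,.42,.02):
    a=T[(abs(T[:,2]-z)<.01)&(np.abs(T[:,1])<.12)&(T[:,0]>-.1)&(T[:,0]<.15)]
    if len(a): print('zrel',round(z,2),'zabs',round(z+g[2],3),len(a),'y',np.percentile(a[:,1],[1,99]).round(3),'x',np.percentile(a[:,0],[1,99]).round(3))
```

```text
t 23.95 pos [0.5998 0.0097 0.2583] xang 90.97 z [-0.0002 -0.     -1.    ] F [-0.6629 -0.279  -3.0126] w 0.0106 j [-0.0449  0.3811  1.2911 -0.      1.4696 -0.062 ]
zrel 0.08 zabs 0.338 56 y [-0.002  0.013] x [-0.017  0.017]
zrel 0.1 zabs 0.358 155 y [-0.023  0.037] x [-0.08  0.08]
zrel 0.12 zabs 0.378 620 y [-0.027  0.036] x [-0.082  0.085]
zrel 0.14 zabs 0.398 1417 y [-0.032  0.037] x [-0.088  0.088]
zrel 0.16 zabs 0.418 238 y [-0.038  0.027] x [-0.042  0.069]
zrel 0.18 zabs 0.438 351 y [-0.033  0.037] x [-0.041  0.029]
zrel 0.2 zabs 0.458 454 y [-0.027  0.039] x [-0.037  0.036]
zrel 0.22 zabs 0.478 193 y [-0.02   0.037] x [-0.034  0.033]
zrel 0.24 zabs 0.498 364 y [-0.039  0.061] x [-0.089  0.033]
zrel 0.26 zabs 0.518 811 y [-0.043  0.063] x [-0.099  0.038]
zrel 0.28 zabs 0.538 1432 y [-0.054  0.063] x [-0.097  0.039]
zrel 0.3 zabs 0.558 3769 y [-0.056  0.061] x [-0.092  0.032]
zrel 0.32 zabs 0.578 2570 y [-0.051  0.06 ] x [-0.099  0.01 ]
zrel 0.34 zabs 0.598 160 y [-0.01   0.026] x [-0.1   -0.089]
```

Clearances are fine. Descend inside the hook.

Call:
{"op": "move_arm", "data": {"motion": "0 1 3 0; 0 3 8 0; 0 5 14 0; 0 7 20 0; 0 8 26 0; 0 8 32 0; 0 8 37 0; 0 8 42 0; 0 8 46 0; 0 8 48 0; 0 8 49 0; 0 8 49 0"}}

```text
t: 25.25
eef_pos: [0.6078, 0.0098, 0.2095]
tool_rot: [2.202, 2.24, 0.0]
contact_force: [-0.5, -0.7, -2.4]
width: 0.0106
```

```bash
python3 hang.py c4
```

```text
t 25.25 pos [0.6078 0.0098 0.2095] xang 90.97 z [ 0.0001 -0.     -1.    ] F [-0.4513 -0.6982 -2.3904] w 0.0106 j [-0.0442  0.4271  1.3394 -0.      1.3749 -0.0611]
0.2 0 
0.21 8 [0.6131 0.6225]
0.22 7 [0.6182 0.6264]
0.23 6 [0.6095 0.6296]
0.24 10 [0.5786 0.6354]
0.25 5 [0.6296 0.6355]
0.26 0 
0.27 6 [0.6302 0.6355]
0.28 1 [0.6328 0.6328]
0.29 0
```

View pics/c4.png

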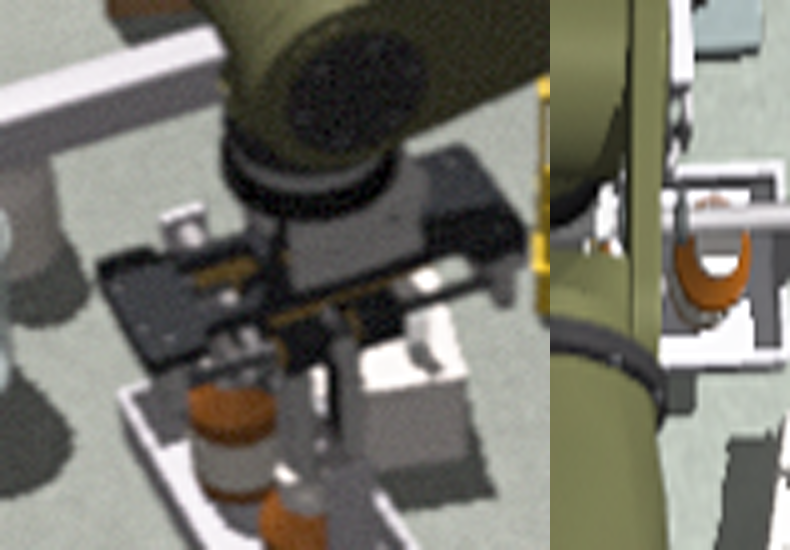

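Call:
{"op": "move_arm", "data": {"motion": "0 0 1 0; 0 0 2 0; 0 0 3 0; 0 0 4 0; 0 0 5 0; 0 0 6 0; 0 0 7 0; 0 0 7 0"}}

```text
t: 26.15
eef_pos: [0.6077, 0.0098, 0.2023]
tool_rot: [-2.202, -2.24, 0.0]
contact_force: [-0.1, -0.4, -2.6]
width: 0.0107
```

```bash
cat > fz.py <<'E'
from h import *
F=[];T=[]
for i in range(4):
    p=imaging.get_image('scene'); s=robot.sense(); F.append(s['contact_force']); T.append(s['wrist_torque'])
print(s['t'],s['eef_pos'],'F',np.mean(F,0),'T',np.mean(T,0),s['width'])
P=cloud(p,np.ones((480,640),bool))
h=P[(P[:,2]>.235)&(P[:,2]<.275)&(P[:,0]>.62)&(P[:,0]<.66)&(abs(P[:,1]+.055)<.008)]; print('back',np.percentile(h[:,0],90))
E
python3 fz.py
```

```text
26.35 [0.6078 0.0098 0.2025] F [-0.0804 -0.5821 -3.2693] T [ 0.1485 -0.0751 -0.0115] 0.009975151530563631
back 0.6347397247424893
```

Call:
{"op": "move_arm", "data": {"motion": "0 0 0.5 0; 0 0 1 0; 0 0 1.5 0; 0 0 2 0; 0 0 2 0"}}

```text
t: 26.85
eef_pos: [0.6077, 0.0098, 0.2004]
tool_rot: [-2.202, -2.24, 0.0]
contact_force: [0.7, 0.4, -2.7]
width: 0.0106
```

```bash
python3 fz.py
```

```text
27.05 [0.6077 0.0098 0.2004] F [ 0.0826  0.25   -3.2244] T [ 0.1787 -0.0766 -0.0091] 0.010210920510595807
back 0.6336530643446746
```

Call:
{"op": "move_arm", "data": {"motion": "0 0 0.4 0; 0 0 0.8 0; 0 0 1.2 0; 0 0 1.2 0"}}

```text
t: 27.45
eef_pos: [0.6078, 0.0098, 0.1993]
tool_rot: [2.202, 2.24, 0.0]
contact_force: [-0.2, 0.4, -2.8]
width: 0.0103
```

```bash
python3 fz.py
```

```text
27.65 [0.6078 0.0098 0.1993] F [ 0.2772  0.6461 -2.219 ] T [ 0.1787 -0.0917  0.0181] 0.010720890120372176
back 0.6333791525705524
```

Call:
{"op": "move_arm", "data": {"motion": "0 0 0.3 0; 0 0 0.6 0; 0 0 0.9 0; 0 0 0.9 0"}}

```text
t: 28.05
eef_pos: [0.6078, 0.0098, 0.1984]
tool_rot: [2.202, 2.24, 0.0]
contact_force: [-0.7, 0.0, -0.5]
width: 0.0102
```

```bash
python3 fz.py
```

```text
28.25 [0.6078 0.0098 0.1984] F [ 0.1757  1.0799 -0.8498] T [ 0.227  -0.076   0.0312] 0.009895359278188805
back 0.6332552851795851
```

Call:
{"op": "move_arm", "data": {"motion": "0 0 0.3 0; 0 0 0.6 0; 0 0 0.8 0; 0 0 0.8 0"}}

```text
t: 28.65
eef_pos: [0.6078, 0.0098, 0.1976]
tool_rot: [2.202, 2.24, 0.0]
contact_force: [0.2, 1.1, 1.1]
width: 0.0104
```

```bash
python3 fz.py; python3 hang.py c5
```

```text
28.85 [0.6078 0.0098 0.1976] F [0.2199 1.9373 0.2897] T [ 0.2517 -0.0845  0.0099] 0.010218183890626663
back 0.6333224658457532
t 28.85 pos [0.6078 0.0098 0.1976] xang 90.98 z [ 0.0001  0.     -1.    ] F [1.0545 1.8217 0.5078] w 0.0102 j [-0.0441  0.4354  1.3554  0.      1.3507 -0.0612]
0.2 0 
0.21 0 
0.22 10 [0.6112 0.6288]
0.23 11 [0.6217 0.6326]
0.24 1 [0.6259 0.6259]
0.25 2 [0.6279 0.6329]
0.26 6 [0.6283 0.6329]
0.27 0 
0.28 0 
0.29 1 [0.6162 0.6162]
```

View pics/c5.png

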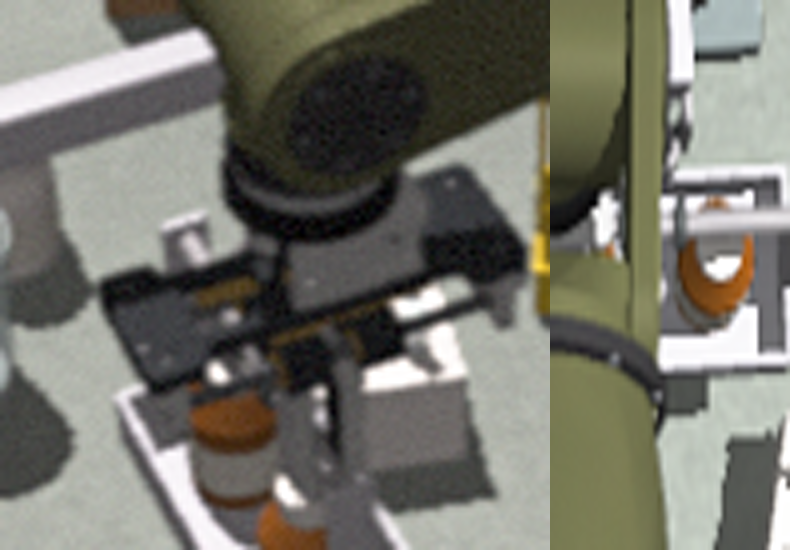

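The bar rests on the hook, which bears the full weight. The hook's back was drawn 1.4 mm towards the robot, so I'll shift +x by that much and ease the grip.

Call:
{"op": "move_arm", "data": {"motion": "0 0.4 0 0; 0 0.8 0 0; 0 1.2 0 0; 0 1.4 0 0; 0 1.4 0 0"}}

```text
t: 29.45
eef_pos: [0.6092, 0.0098, 0.1976]
tool_rot: [2.202, 2.24, 0.0]
contact_force: [-0.1, 2.0, -0.1]
width: 0.0104
```

```bash
python3 fz.py
```

```text
29.65 [0.6091 0.0098 0.1975] F [0.2832 1.8717 0.3504] T [ 0.2821 -0.0733  0.0089] 0.010280352946430578
back 0.6352177119459969
```

Call:
{"op": "move_arm", "data": {"motion": "0 0 0 0; 0 0 0 0; 0 0 0 0; 0 0 0 0; 0 0 0 0; 0 0 0 0", "force": 3}}

```text
t: 30.25
eef_pos: [0.6092, 0.0098, 0.1976]
tool_rot: [2.202, 2.24, -0.0]
contact_force: [-0.3, -0.8, -0.8]
width: 0.0119
```

```bash
python3 fz.py
```

```text
30.45 [0.6092 0.0097 0.1976] F [-0.4073 -0.4578  0.5669] T [-0.0914 -0.0721  0.0081] 0.011522298204269555
back 0.6347087985403479
```

Call:
{"op": "move_arm", "data": {"motion": "0 0 0 0; 0 0 0 0; 0 0 0 0; 0 0 0 0; 0 0 0 0; 0 0 0 0", "claw": 0.3}}

```text
t: 31.05
eef_pos: [0.6092, 0.0098, 0.1975]
tool_rot: [2.202, 2.24, 0.0]
contact_force: [0.1, 0.4, -0.0]
width: 0.0281
```

```bash
python3 fz.py; python3 fz.py
```

```text
31.25 [0.6092 0.0098 0.1976] F [-0.245  -0.1306  0.0253] T [-0.0333 -0.0668  0.0101] 0.02806119450966315
back 0.6347625669607739
31.45 [0.6092 0.0098 0.1976] F [ 0.2852  0.108  -0.3326] T [ 0.0057 -0.068  -0.0129] 0.027951614002737088
back 0.6354642716927805
```

Call:
{"op": "move_arm", "data": {"motion": "0 0 -3 0; 0 0 -8 0; 0 0 -15 0; 0 0 -25 0; 0 0 -40 0; 0 0 -58 0; 0 0 -78 0; 0 0 -98 0; 0 0 -118 0; 20 -10 -130 0; 50 -40 -130 0; 90 -80 -130 0"}}

```text
t: 32.65
eef_pos: [0.5317, 0.0942, 0.3281]
tool_rot: [2.204, 2.238, 0.001]
contact_force: [1.1, 0.9, 0.6]
width: 0.0282
```

Call:
{"op": "move_arm", "data": {"motion": "40 -40 0 0; 80 -80 0 0; 120 -120 0 0; 150 -140 0 0; 170 -150 0 0; 170 -150 0 0; 170 -150 0 0"}}

```text
t: 33.35
eef_pos: [0.3794, 0.2614, 0.3282]
tool_rot: [2.201, 2.241, 0.001]
contact_force: [0.2, 0.0, 1.5]
width: 0.0283
```

```bash
cat > fin.py <<'E'
from h import *
import sys
s,R=st()
N=int(sys.argv[1])
for i in range(N):
    n='top' if i%2 else 'scene'
    p=imaging.get_image(n); P=cloud(p,np.ones((480,640),bool))
    if n=='scene':
        h=P[(P[:,2]>.235)&(P[:,2]<.275)&(P[:,0]>.62)&(P[:,0]<.66)&(abs(P[:,1]+.055)<.008)]
        t=P[(P[:,2]>.1)&(P[:,2]<.13)&(P[:,0]>.52)&(P[:,0]<.7)&(P[:,1]>-.18)&(P[:,1]<.07)]
        print('s',round(robot.sense()['t'],2),'back',np.percentile(h[:,0],90).round(4),'tray',t[:,0].mean().round(4),t[:,1].max().round(4))
    else:
        t=P[(P[:,2]>.105)&(P[:,2]<.15)&(P[:,0]>.52)&(P[:,0]<.7)&(P[:,1]>-.18)&(P[:,1]<.07)]
        bar=P[(P[:,2]>.19)&(P[:,2]<.235)&(abs(P[:,0]-.611)<.012)&(P[:,1]>-.15)&(P[:,1]<.04)]
        kk=[np.percentile(bar[abs(bar[:,1]-y)<.012][:,2],75).round(4) for y in (-.13,-.1,-.01,.02)]
        r=t[(t[:,2]>.112)]; a=[np.median(r[abs(r[:,1]-y)<.015][:,2]).round(4) if (abs(r[:,1]-y)<.015).any() else None for y in (-.14,.03)]
        print('t','tray',cv2.minAreaRect((t[:,:2]*1000).astype(np.float32)),'bar z',kk,'rim z',a)
    if i>=N-2: cv2.imwrite(f'pics/{sys.argv[2]}{n}.png',cv2.resize(p['color'][130:280,200:360,::-1],None,fx=5,fy=4,interpolation=2) if n=='scene' else cv2.resize(p['color'][160:260,280:420,::-1],None,fx=5,fy=5,interpolation=2))
E
python3 fin.py 16 f1
```

```text
t 33.35 pos [0.3794 0.2614 0.3282] xang 91.05 z [ 0.0008  0.0003 -1.    ] F [0.2475 0.0389 1.478 ] w 0.0283 j [ 0.5238  0.0285  1.5545 -0.0002  1.5577  0.5055]
s 33.4 back 0.6355 tray 0.6178 0.0484
t tray ((611.1357421875, -55.838157653808594), (91.75861358642578, 199.81002807617188), 0.9896920323371887) bar z [np.float64(0.2239), np.float64(0.2236), np.float64(0.2228), np.float64(0.2229)] rim z [np.float64(0.1222), np.float64(0.1217)]
s 33.5 back 0.6356 tray 0.6179 0.0482
t tray ((611.7137451171875, -55.80589294433594), (92.21194458007812, 199.7416534423828), 0.6764426827430725) bar z [np.float64(0.2234), np.float64(0.2224), np.float64(0.223), np.float64(0.2238)] rim z [np.float64(0.1218), np.float64(0.1214)]
s 33.6 back 0.636 tray 0.6186 0.0477
t tray ((611.9618530273438, -55.815147399902344), (91.58495330810547, 199.52870178222656), 0.7551593780517578) bar z [np.float64(0.2222), np.float64(0.2223), np.float64(0.2228), np.float64(0.2235)] rim z [np.float64(0.1216), np.float64(0.1215)]
s 33.7 back 0.6361 tray 0.619 0.0481
t tray ((613.1178588867188, -56.16709899902344), (91.87281799
[... 603 characters left out ...]
285156) bar z [np.float64(0.2228), np.float64(0.2237), np.float64(0.2234), np.float64(0.2234)] rim z [np.float64(0.1224), np.float64(0.1211)]
s 34.0 back 0.6362 tray 0.6202 0.0478
t tray ((612.9682006835938, -55.90740203857422), (90.89507293701172, 199.58123779296875), 0.9068864583969116) bar z [np.float64(0.2234), np.float64(0.2228), np.float64(0.2229), np.float64(0.223)] rim z [np.float64(0.122), np.float64(0.1218)]
s 34.1 back 0.6361 tray 0.6195 0.0475
t tray ((612.61279296875, -55.88304901123047), (91.43733978271484, 199.5435791015625), 0.8752142786979675) bar z [np.float64(0.2223), np.float64(0.2234), np.float64(0.2243), np.float64(0.2241)] rim z [np.float64(0.1218), np.float64(0.1219)]
```

View pics/f1scene.png

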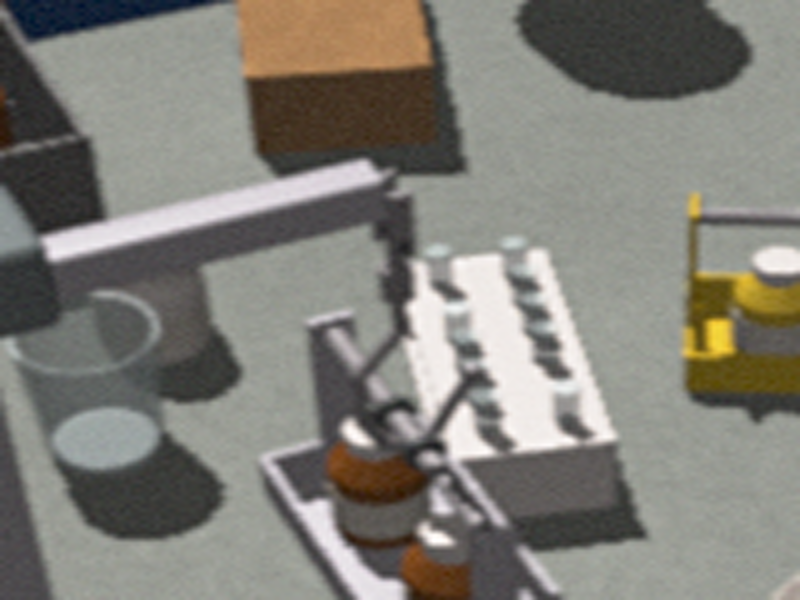

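View pics/f1top.png

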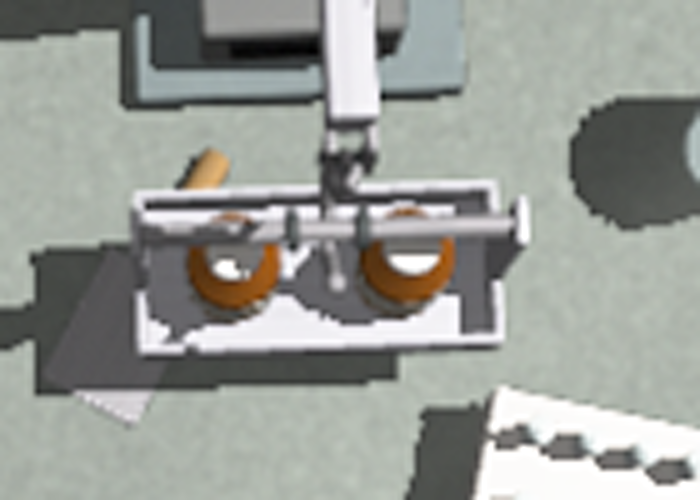

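It hangs centred between the collars, level within 1 mm, with about ±1 mm of residual sway. Waiting a little and checking again.

Call:
{"op": "move_arm", "data": {"motion": "0 0 0 0; 0 0 0 0; 0 0 0 0; 0 0 0 0; 0 0 0 0; 0 0 0 0; 0 0 0 0; 0 0 0 0; 0 0 0 0; 0 0 0 0; 0 0 0 0; 0 0 0 0"}}

```text
t: 35.35
eef_pos: [0.3795, 0.2613, 0.3276]
tool_rot: [-2.202, -2.24, -0.0]
contact_force: [0.2, 0.0, -0.6]
width: 0.028
```

Call:
{"op": "move_arm", "data": {"motion": "0 0 0 0; 0 0 0 0; 0 0 0 0; 0 0 0 0; 0 0 0 0; 0 0 0 0; 0 0 0 0; 0 0 0 0; 0 0 0 0; 0 0 0 0; 0 0 0 0; 0 0 0 0"}}

```text
t: 36.55
eef_pos: [0.3795, 0.2613, 0.3275]
tool_rot: [-2.202, -2.24, -0.0]
contact_force: [0.6, 0.6, -0.1]
width: 0.0283
```

Call:
{"op": "move_arm", "data": {"motion": "0 0 0 0; 0 0 0 0; 0 0 0 0; 0 0 0 0; 0 0 0 0; 0 0 0 0; 0 0 0 0; 0 0 0 0; 0 0 0 0; 0 0 0 0; 0 0 0 0; 0 0 0 0"}}

```text
t: 37.75
eef_pos: [0.3795, 0.2613, 0.3276]
tool_rot: [-2.202, -2.24, -0.0]
contact_force: [0.8, -0.8, 0.6]
width: 0.0282
```

Call:
{"op": "move_arm", "data": {"motion": "0 0 0 0; 0 0 0 0; 0 0 0 0; 0 0 0 0; 0 0 0 0; 0 0 0 0; 0 0 0 0; 0 0 0 0; 0 0 0 0; 0 0 0 0; 0 0 0 0; 0 0 0 0"}}

```text
t: 38.95
eef_pos: [0.3795, 0.2613, 0.3276]
tool_rot: [-2.202, -2.24, -0.0]
contact_force: [-0.3, -0.8, -0.2]
width: 0.0283
```

```bash
python3 fin.py 20 f2
python3 - <<'E'
from h import *
p=imaging.get_image('top'); save(p,'f3')
E
```

```text
t 38.95 pos [0.3795 0.2613 0.3276] xang 90.98 z [ 0.  0. -1.] F [-0.2692 -0.7775 -0.1964] w 0.0283 j [0.5235 0.0292 1.5553 0.     1.5571 0.5064]
s 39.0 back 0.636 tray 0.6191 0.0476
t tray ((612.2161865234375, -55.897796630859375), (92.58544921875, 199.56851196289062), 0.8575234413146973) bar z [np.float64(0.2228), np.float64(0.2226), np.float64(0.2227), np.float64(0.2229)] rim z [np.float64(0.1219), np.float64(0.1216)]
s 39.1 back 0.6361 tray 0.6188 0.0478
t tray ((611.4461669921875, -56.07544708251953), (91.3940658569336, 200.32484436035156), 0.8438706398010254) bar z [np.float64(0.2231), np.float64(0.2237), np.float64(0.2229), np.float64(0.2228)] rim z [np.float64(0.1223), np.float64(0.1218)]
s 39.2 back 0.6356 tray 0.6174 0.0479
t tray ((611.5405883789062, -55.97013854980469), (92.05034637451172, 200.10549926757812), 0.9774578213691711) bar z [np.float64(0.2232), np.float64(0.2238), np.float64(0.2228), np.float64(0.2234)] rim z [np.float64(0.1218), np.float64(0.1216)]
s 39.3 back 0.6355 tray 0.6173 0.0484
t tray ((610.9794311523438, -56.045448303222656), (91.00276947021484, 200.1
[... 1152 characters left out ...]
91404724) bar z [np.float64(0.2233), np.float64(0.2225), np.float64(0.223), np.float64(0.2227)] rim z [np.float64(0.1222), np.float64(0.1217)]
s 39.8 back 0.6362 tray 0.6201 0.048
t tray ((613.3846435546875, -55.965599060058594), (91.12052917480469, 199.94049072265625), 0.9217602610588074) bar z [np.float64(0.2235), np.float64(0.223), np.float64(0.2231), np.float64(0.2231)] rim z [np.float64(0.1217), np.float64(0.1214)]
s 39.9 back 0.6359 tray 0.6201 0.0489
t tray ((613.0888671875, -55.876495361328125), (91.64651489257812, 199.995849609375), 0.6650630235671997) bar z [np.float64(0.2226), np.float64(0.2235), np.float64(0.223), np.float64(0.2234)] rim z [np.float64(0.1216), np.float64(0.1219)]
```

View pics/f3.png

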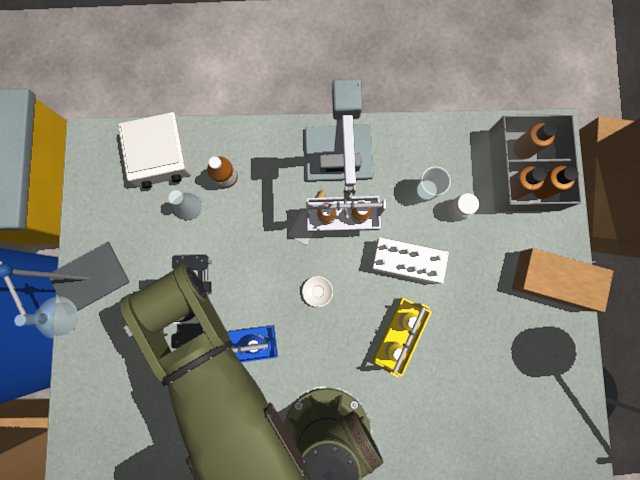

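```bash
python3 -c "
from rig import hand_in; print(hand_in())"
```

```text
the job is handed in; nothing more can be done
None
```

The job is handed in: the hook was stilled, and the carrier now hangs on it, level but for a slight leftover sway. The run used about 40 s of the 72 s.

**Stilling the hook:** I crept the shut fingertips against the front of the hook's ball until it rested on them, then backed off slowly. Over a full period after that it hung free and plumb, moving less than about 1 mm.

**Hanging the carrier:** I gripped the grey carrier's bar about 65 mm from the middle and passed it over the hook's tip. I lowered it until the hook took the full weight of about 3.3 N, then eased the grip before opening. The measured contact forces during the hand-over stayed at about 2 N or less. I did not measure the forces from the hook's swings against the finger during stilling.

**Last checks:**
- **Position:** the hook sits between the two collars, within about 3 mm of the middle.
- **Level:** the bar and tray rim are level within about 1 mm end to end.
- **Hand:** the robot is well clear and touching nothing.
- **Other things on the bench:** they look undisturbed in the top picture; I did not measure their positions.

**Not perfect:**
- **Sway:** a sway of about ±1.5 mm at the tray (about 0.006 rad) remained and did not die down over 5 s. I left it, because another touch risked making it worse.
- **Early disagreement:** my first estimate of the hook pin's position, from the top camera's view of the boom end, was about 10 mm off. The finger contact and the scene camera agreed with each other, so I used those.

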